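Pots onto their drip trays

TASK

Stand each of the four terracotta pots upright and flat inside the rim of the drip tray of its own shape and size: the small round pot (lift it out of the wide one it is nested in) on the small round tray, the wide round pot on the large round tray, the square pot on the square tray and the oblong planter on the oblong tray. They are breakable, so set them down gently and do not drop them, and leave the little green glass cup where it is.

Things in the scene. Friction and masses are not known exactly. Their poses are not given: they have to be found in the camera images.
- pot_wide: Sizes in mm. Wide low round terracotta pot, open and empty: height 54, base diameter 56, tapering out to a straight rim band 18 tall, outer diameter 70; wall 4, inner floor 5 above its underside; about 0.16 kg. Loose, upright on the counter at the start, with the small round pot standing inside it. Origin: centre of the underside, z up.
- pot_tall: Sizes in mm. Small narrow round terracotta pot, open and empty: height 76, base diameter 34, tapering out to a straight rim band 20 tall, outer diameter 52; wall 4; about 0.12 kg. Loose; at the start it stands loosely (several mm of play all round) on the inner floor of the wide pot, its top 27 above the wide pot's rim. Origin: centre of the underside, z up.
- pot_square: Sizes in mm. Square terracotta pot, open and empty: height 62, base 58 x 58, straight walls 4 thick with a rim band 16 tall that measures 64 x 64 outside; about 0.2 kg. Loose, upright on the counter. Origin: centre of the underside, z up; x and y are square to its sides.
- pot_oblong: Sizes in mm. Oblong terracotta planter, open and empty: height 52, base 58 (its x) x 112 (its y), straight walls 4 thick with a rim band 16 tall that measures 64 x 118 outside; about 0.26 kg. Loose, upright on the counter. Origin: centre of the underside, z up.
- tray_tall: Sizes in mm. Small round terracotta drip tray, for the small round pot: outer diameter 62, flat recess of diameter 52, floor 4 above its underside, rim top at 12. Fixed to the counter. Origin: centre of the underside, z up.
- tray_wide: Sizes in mm. Large round terracotta drip tray, for the wide round pot: outer diameter 84, flat recess of diameter 74, floor 4 above its underside, rim top at 12. Fixed. Origin: centre of the underside, z up.
- tray_square: Sizes in mm. Square terracotta drip tray, for the square pot: 86 x 86 outside, flat recess 76 x 76, floor 4 above its underside, rim top at 12. Fixed. Origin: centre of the underside, z up; x and y are square to its sides.
- tray_oblong: Sizes in mm. Oblong terracotta drip tray, for the oblong planter: 86 (its x) x 140 (its y) outside, flat recess 76 x 130, floor 4 above its underside, rim top at 12. Fixed. Origin: centre of the underside, z up.
- tealight_glass: Sizes in mm. Little green glass tea-light cup, diameter 42, 26 tall, 0.05 kg, standing loose among the pots; not to be shifted. Origin: centre of the underside, z up.

How it is judged:
By the outcome, as a careful person would: the job done as asked, in the order asked, and still so for the second after the job is handed in, with the robot touching nothing.
It also fails if it takes over 112 s, if anything falls off the work surface, if the arm or the gripper's body presses on something with over 40 N, if the wrist force passes 120 N, or if a joint passes its speed limit or range.

ROBOT

A 6-joint arm with a two-finger parallel gripper is mounted at the origin on the work surface. World frame = base frame: x ahead of the robot, y to its left, z up, the work surface at z = 0. Lengths are in m, angles in rad, forces in N, time in s.
With the tool pointing down it reaches from about 0.325 to 0.9 m from the base axis. Payload 6.1 kg.
Tool frame: the origin (TCP) lies on the centre line of the jaws, within the pads' length; the fingertips stand 14 mm ahead of it and the grasp point (between the pads) lies 5 mm behind it; z points along the fingers, y is the line along which they close (so a half turn about z gives the same grasp; the last joint's range is limited). The gripper opens to 85 mm and grips with 20 to 120 N. Pads are 22 mm wide; open, the fingers measure 114 mm over their backs; the gripper's body (76 mm by 85 mm) begins 54 mm behind the grasp point. The pads swing forward as they close: fully open they stand 13 mm farther back than shut.
Start: joints at [1.02, 0.22, 1.526, -0, 1.395, -0.126], TCP at [0.258, 0.569, 0.245] pointing down, gripper open.
Joint ranges: [-2.98, 2.98], [-0.91, 2.08], [0.09, 2.57], [-1.24, 4.39], [0.2, 2.65], [-2.68, 2.68]. Speed limits (rad/s): [2.57, 2.57, 3.01, 3.14, 3.14, 3.14].

INTERFACE

Orientations are given as a rotation vector (axis times angle).
In Python, from workcell import robot, vision, job gives the robot as it stands. The module is installed in compiled form; this text tells all that it offers.
- The arm moves only by the shell command python3 -m pendant 'ROWS' [FORCE]. ROWS is JSON, a list of rows, each an object of numbers: "wx", "wy", "wz": the turn, a rotation vector about the tool's x, y, z in degrees; "dx", "dy", "dz": the shift along the tool's x, y, z in m; "claw": the finger opening in m, from 0 to 0.0854. A call has exactly 8 rows; each row shifts and turns the commanded pose from where the row before left it, along the tool's axes as they then stand; what a row does not reach is not made up. A row lasts 1/10 s, in which the tool goes at most 50 mm and 8.59 degrees, less where a joint would pass 70% of its speed; a pose out of reach is approached as far as the arm can. A call is refused whole if a number of a shift passes 0.05 or a number of a turn 8.59, either way. A call with a gripper value outside its range is refused whole. The fingers move at their own pace and stop on an object; FORCE is the grip in N (left out, the last holds). Time passes only in rows, so rows that do not move let the fingers close, or fill a call up. It gives the time, the measured TCP pose, the force, the opening and the grip force at its end, in the units of the state.
- robot.get_obs(): the state, without advancing time (a new reading comes with each control period).
- vision.capture(name): name is "scene" or "top"; returns a dict with "img" (384x512x3 uint8, red, green, blue), "K" (3x3 intrinsics, pixels), "pose" (4x4, takes a point from camera to world coordinates). Camera axes: x right, y up, looking along -z (the intrinsics and any distortion apply to the point x, -y, -z); pixel columns grow to the right and rows downward; lengths in m; the calibration is good to about 2 mm. A picture is of the moment at which its call begins. There is no depth.
- job.sign_off(): hands the job in; it is judged then, once.
The state is a dict: "clock": time; "q": joint angles; "joint_vel": joint speeds; "tau": joint torques, N m; "tcp_pos": TCP position; "orientation": TCP orientation; "ft_force": force on the tool from outside, world axes, zero at the start; "ft_torque": the same for the moment, N m; "width": finger opening in m; "gripper_force": force on a finger pad.
Only numpy, scipy, OpenCV 4.12 (cv2) and the standard library are available. Lean on these libraries where they do the work, as an engineer would, in place of code of your own. Each camera call takes 0.05 s, during which the arm holds its last target. There are 200 camera calls.

## Working session

There is one attempt and no reset: what is moved stays moved. The work goes in short steps, Python scripts to look and compute and a shell command to move; the robot and the scene stay as the last step left them, time stands still between calls to the robot, and variables do not carry over. Pictures are saved under pics/ and viewed, at most 14 in all, crops included, and the job is handed in when it is done.

```bash
mkdir -p pics; python3 - <<'E'
from workcell import robot, vision
import cv2, numpy as np
o=robot.get_obs(); print(o)
for n in("scene","top"):
    c=vision.capture(n); np.savez(f"{n}0.npz",**c); print(n,c["K"],c["pose"],[k for k in c])
    cv2.imwrite(f"pics/{n}0.png",cv2.resize(c["img"][:,:,::-1],(800,600),interpolation=cv2.INTER_CUBIC))
E
```

```text
{'clock': 0.0, 'q': array([ 1.01984761e+00,  2.21208488e-01,  1.52765514e+00, -8.53967417e-06,
        1.39467173e+00, -1.26092769e-01]), 'joint_vel': array([ 0.00028598,  0.00090587, -0.00039035,  0.0022484 ,  0.0004153 ,
        0.00030894]), 'tau': array([-1.05299088e-03, -4.96902359e+01, -3.89392090e+01, -2.08111223e-04,
        1.10480294e-02,  1.30773182e-05]), 'tcp_pos': array([0.25730993, 0.56893035, 0.24418683]), 'orientation': array([-6.62217341e-01, -3.07035191e+00,  2.88220164e-03]), 'ft_force': array([-0.18127586,  0.20632786,  0.46975193]), 'ft_torque': array([ 0.05801468, -0.04616611, -0.01225701]), 'gripper_force': 0.0, 'width': 0.08538776997352299}
scene [[381.15408441   0.         251.68484608]
 [  0.         381.15408441 191.86269885]
 [  0.           0.           1.        ]] [[ 0.47152887 -0.57402074  0.66944807  0.98969916]
 [ 0.88184334  0.30384311 -0.36059906 -0.26625849]
 [ 0.00358415  0.76038119  0.64946716  0.49970403]
 [ 0.          0.          0.          1.        ]] ['img', 'K', 'pose']
top [[429.87707167   0.         262.58839333]
 [  0.         429.87707167 179.92479783]
 [  0.           0.           1.        ]] [[-0.02719221  0.9902611  -0.13654131  0.387711  ]
 [-0.99962838 -0.02719959  0.00181197  0.00733461]
 [-0.00191954  0.13653984  0.99063272  1.05982201]
 [ 0.          0.          0.          1.        ]] ['img', 'K', 'pose']
```

View pics/top0.png

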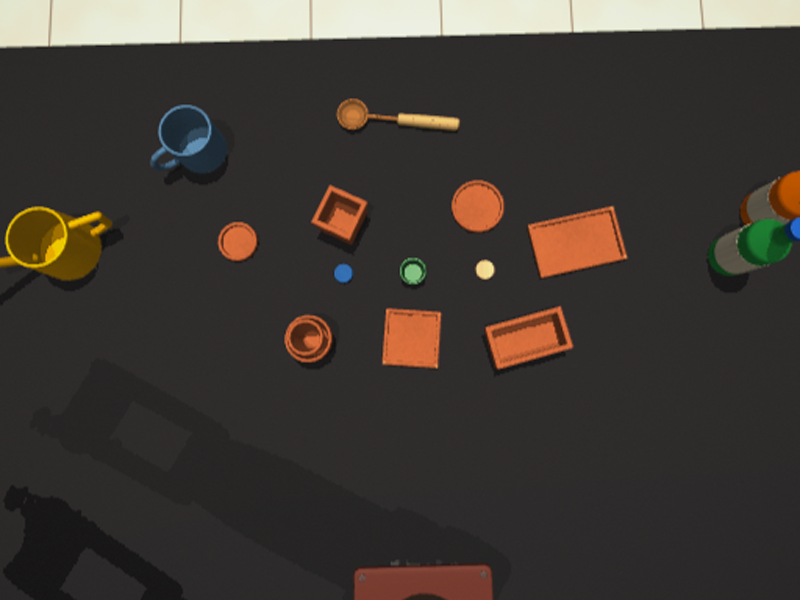

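View pics/scene0.png

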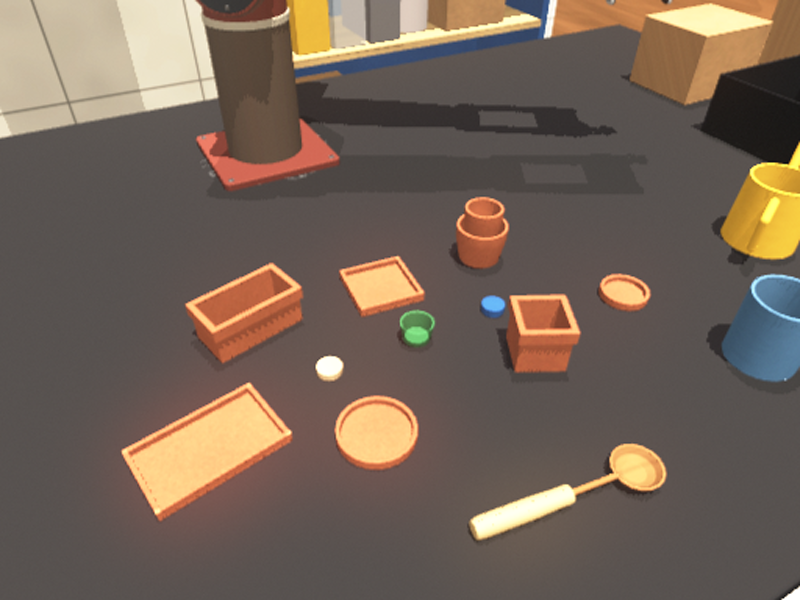

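The top view shows everything. In 800x600 pixels:
- **Trays:** small round tray (237,241), large round (477,206), square (412,338), oblong (578,242).
- **Pots:** nested pots (308,339), square pot (340,214), oblong planter (529,338).
- **Not to be moved:** green cup (412,271).

The scene view confirms that all of them are upright. I'll fit the silhouettes in both views.

```bash
cat > fit.py <<'E'
import cv2, numpy as np
from scipy.optimize import minimize
S=4
def rnd(d):
    a=np.linspace(0,2*np.pi,48,endpoint=False); return np.c_[np.cos(a),np.sin(a)]*d/2
def rect(a,b): return np.array([[-a,-b],[a,-b],[a,b],[-a,b]])/2
def lay(*pz): return np.vstack([np.c_[p,np.full(len(p),z)] for p,z in pz])*1e-3
M={ # lists of convex parts
'pot_wide':[lay((rnd(70),54),(rnd(70),36)),lay((rnd(64),36),(rnd(56),0))],
'pot_tall':[lay((rnd(52),76),(rnd(52),56)),lay((rnd(46),56),(rnd(34),0))],
'pot_square':[lay((rect(64,64),62),(rect(64,64),46)),lay((rect(58,58),46),(rect(58,58),0))],
'pot_oblong':[lay((rect(64,118),52),(rect(64,118),36)),lay((rect(58,112),36),(rect(58,112),0))],
'tray_tall':[lay((rnd(62),12),(rnd(62),0))],'tray_wide':[lay((rnd(84),12),(rnd(84),0))],
'tray_square':[lay((rect(86,86),12),(rect(86,86),0))],'tray_oblong':[lay((rect(86,140),12),(rect(86,140),0))]}
def proj(c,P):
    X=(P-c["pose"][:3,3])@c["pose"][:3,:3]; u=X*[1,-1,-1]; u=u@c["K"].T; return u[:,:2]/u[:,2:]
def ray(c,uv,z):
    d=np.linalg.inv(c["K"])@[*uv,1]; d=c["pose"][:3,:3]@(d*[1,-1,-1]); o=c["pose"][:3,3]; return o+d*(z-o[2])/d[2]
def mask(c):
    im=cv2.resize(c["img"],None,fx=S,fy=S,interpolation=cv2.INTER_CUBIC).astype(int)
    m=((im[...,0]-im[...,2]>22)&(im[...,0]>1.45*im[...,1])).astype(np.uint8)
    return cv2.morphologyEx(m,cv2.MORPH_OPEN,np.ones((3,3)))
def draw(c,shape,items):
    m=np.zeros(shape,np.uint8)
    for n,(x,y,z,t) in items:
        R=np.array([[np.cos(t),-np.sin(t),0],[np.sin(t),np.cos(t),0],[0,0,1]])
        for P in M[n]:
            uv=(proj(c,P@R.T+[x,y,z])+.5)*S-.5
            cv2.fillConvexPoly(m,cv2.convexHull(np.round(uv*16).astype(np.int32)),1,shift=4)
    return m
def fit(cams,masks,build,p0,step):
    # objective: summed (1-IoU) inside the matching blobs
    obs=[]
    for c,m in zip(cams,masks):
        d=cv2.dilate(draw(c,m.shape,build(p0)),np.ones((25,25)))
        n,l=cv2.connectedComponents(m); ids=np.unique(l[(d>0)&(m>0)])
        f=np.isin(l,ids[ids>0]).astype(np.uint8)&cv2.dilate(d,np.ones((61,61)))
        cs,_=cv2.findContours(f,cv2.RETR_EXTERNAL,cv2.CHAIN_APPROX_NONE); cs=[k for k in cs if cv2.contourArea(k)>300]
        f[:]=0; cv2.drawContours(f,cs,-1,1,-1); obs.append(f)
    def cost(p):
        s=0
        for c,f in zip(cams,obs):
            r=draw(c,f.shape,build(p)); s+=1-(r&f).sum()/max(1,(r|f).sum())
        return s/len(cams)
    b=None;x=np.array(p0,float)
    for k in (1,.4,.15):
        sim=np.vstack([x]+[x+np.eye(len(x))[i]*np.array(step)*k for i in range(len(x))])
        b=minimize(cost,x,method='Nelder-Mead',options=dict(initial_simplex=sim,xatol=1e-4,fatol=1e-5,maxiter=150)); x=b.x
    return b.x,b.fun
E
cat > loc.py <<'E'
import sys; from fit import *
cams=[dict(np.load(f"{n}0.npz")) for n in("top","scene")]; ms=[mask(c) for c in cams]
px={'tray_tall':(237,241),'tray_wide':(477,206),'tray_square':(412,338),'tray_oblong':(578,242),'pot_square':(340,208),'pot_oblong':(529,335),'nest':(308,335)}
for n,uv in px.items():
    p=ray(cams[0],np.array(uv)*.64,.01 if 'tray' in n else .05)[:2]
    for idx in ([0,1],[0],[1]):
        C=[cams[i] for i in idx]; K=[ms[i] for i in idx]
        if n=='nest': b=lambda q:[('pot_wide',(q[0],q[1],0,0)),('pot_tall',(q[2],q[3],.005,0))]; starts=[[*p,*p]];st=[.008]*4
        elif n in('tray_tall','tray_wide'): b=lambda q:[(n,(q[0],q[1],0,0))]; starts=[list(p)];st=[.008]*2
        else:
            b=lambda q:[(n,(q[0],q[1],0,q[2]))]; st=[.008,.008,.15]
            starts=[[*p,a] for a in ((.1,.5,.9,-.3) if 'square' in n else (.1,.4,-.3))]
        r=min((fit(C,K,b,s,st) for s in starts),key=lambda r:r[1])
        print(n,idx,np.round(r[0],4),round(r[1],3))
g=ray(cams[0],np.array([412,268])*.64,.026); print('glass~',g)
E
python3 loc.py
```

```text
tray_tall [0, 1] [0.6058 0.2801] 0.299
tray_tall [0] [0.6056 0.2801] 0.025
tray_tall [1] [0.606  0.2803] 0.572
tray_wide [0, 1] [ 0.6528 -0.1049] 0.396
tray_wide [0] [ 0.6527 -0.1052] 0.015
tray_wide [1] [ 0.6534 -0.1039] 0.767
tray_square [0, 1] [0.4454 0.0069 1.4738] 0.363
tray_square [0] [ 0.444   0.0067 -0.1001] 0.049
tray_square [1] [ 0.4465  0.0072 -0.0869] 0.664
tray_oblong [0, 1] [ 0.591  -0.2607  0.1922] 0.416
tray_oblong [0] [ 0.5898 -0.261   0.1926] 0.03
tray_oblong [1] [ 0.5929 -0.2594  0.1985] 0.787
pot_square [0, 1] [0.6365 0.1117 1.1086] 0.097
pot_square [0] [0.6359 0.1119 1.1014] 0.021
pot_square [1] [ 0.6369  0.1115 -0.4685] 0.17
pot_oblong [0, 1] [ 0.4391 -0.1688  0.2441] 0.108
pot_oblong [0] [ 0.4378 -0.1698  0.2434] 0.048
pot_oblong [1] [ 0.4408 -0.1684  0.2343] 0.145
nest [0, 1] [0.4458 0.1621 0.4469 0.1624] 0.047
nest [0] [0.445  0.162  0.4526 0.1598] 0.023
nest [1] [0.4468 0.1622 0.4469 0.1624] 0.059
glass~ [0.55077709 0.00222584 0.026     ]
```

The fits from the two views agree to within about 3 mm, which is well inside the tray clearances. Next is a small helper to work out the moves, then the first move.

```bash
cat > go.py <<'E'
import sys,numpy as np
from workcell import robot
from scipy.spatial.transform import Rotation as Ro
# go.py x y z [yaw deg of jaw line | -]: wz to turn first (mod 180), then shift in the turned tool axes
o=robot.get_obs(); R=Ro.from_rotvec(o["orientation"]).as_matrix(); p=o["tcp_pos"]
a=np.degrees(np.arctan2(R[1,1],R[0,1])); print("t%.1f"%o["clock"],"p",p.round(4),"yaw %.2f"%a,"tilt",R[:2,2].round(4),"q",o["q"].round(2),"F",o["ft_force"].round(1),"w %.4f g %.1f"%(o["width"],o["gripper_force"]))
for k in range(1,len(sys.argv),4):
    x,y,z,w=sys.argv[k:k+4]
    t=0 if w=='-' else (a-float(w)+90)%180-90
    R=R@Ro.from_rotvec([0,0,np.radians(t)]).as_matrix(); q=np.array([x,y,z],float)
    print("wz %.1f"%t,"d",(R.T@(q-p)*1000).round(1)); p=q; a-=t
E
python3 go.py .447 .1622 .244 - .447 .1622 .074 -
```

```text
t0.1 p [0.2573 0.569  0.2443] yaw 65.66 tilt [-0.0009 -0.0015] q [ 1.02  0.22  1.53  0.    1.39 -0.13] F [0.5 0.8 0.2] w 0.0854 g 0.0
wz 0.0 d [-340.5 -292.5    0.7]
wz 0.0 d [ -0.    0.3 170. ]
```

```bash
python3 -m pendant '[{"dx":-0.02,"dy":-0.017},{"dx":-0.022,"dy":-0.019},{"dx":-0.022,"dy":-0.019},{"dx":-0.022,"dy":-0.019},{"dx":-0.022,"dy":-0.019},{"dx":-0.022,"dy":-0.019},{"dx":-0.022,"dy":-0.019},{"dx":-0.022,"dy":-0.019}]' 25
python3 -m pendant '[{"dx":-0.022,"dy":-0.019},{"dx":-0.022,"dy":-0.019},{"dx":-0.022,"dy":-0.019},{"dx":-0.022,"dy":-0.019},{"dx":-0.022,"dy":-0.019},{"dx":-0.022,"dy":-0.019},{"dx":-0.022,"dy":-0.019},{"dx":-0.0125,"dy":-0.0095}]'
python3 go.py .447 .1622 .244 - .447 .1622 .074 -
```

```text
t0.1 p [0.2573 0.569  0.2443] yaw 65.66 tilt [-0.0009 -0.0015] q [ 1.02  0.22  1.53  0.    1.39 -0.13] F [0.5 0.8 0.2] w 0.0854 g 0.0
wz 0.0 d [-340.5 -292.5    0.7]
wz 0.0 d [ -0.    0.3 170. ]invalid input
invalid input
```

```bash
python3 -m pendant '[{"wx":0,"wy":0,"wz":0,"dx":-0.02,"dy":-0.017,"dz":0,"claw":0.085},{"wx":0,"wy":0,"wz":0,"dx":-0.022,"dy":-0.019,"dz":0,"claw":0.085},{"wx":0,"wy":0,"wz":0,"dx":-0.022,"dy":-0.019,"dz":0,"claw":0.085},{"wx":0,"wy":0,"wz":0,"dx":-0.022,"dy":-0.019,"dz":0,"claw":0.085},{"wx":0,"wy":0,"wz":0,"dx":-0.022,"dy":-0.019,"dz":0,"claw":0.085},{"wx":0,"wy":0,"wz":0,"dx":-0.022,"dy":-0.019,"dz":0,"claw":0.085},{"wx":0,"wy":0,"wz":0,"dx":-0.022,"dy":-0.019,"dz":0,"claw":0.085},{"wx":0,"wy":0,"wz":0,"dx":-0.022,"dy":-0.019,"dz":0,"claw":0.085}]' 25
python3 -m pendant '[{"dx":-0.022,"dy":-0.019,"claw":0.085},{"dx":-0.022,"dy":-0.019,"claw":0.085},{"dx":-0.022,"dy":-0.019,"claw":0.085},{"dx":-0.022,"dy":-0.019,"claw":0.085},{"dx":-0.022,"dy":-0.019,"claw":0.085},{"dx":-0.022,"dy":-0.019,"claw":0.085},{"dx":-0.022,"dy":-0.019,"claw":0.085},{"dx":-0.0125,"dy":-0.0095,"claw":0.085}]'
python3 go.py .447 .1622 .244 - .447 .1622 .074 -
```

```text
clock: 0.9
tcp_pos: [0.3544, 0.3598, 0.2449]
orientation: [-0.662, -3.071, 0.001]
ft_force: [0.7, -0.0, 0.3]
width: 0.0849
gripper_force: 0.0
t0.9 p [0.3544 0.3598 0.2449] yaw 65.67 tilt [-0.0005 -0.0004] q [ 0.64 -0.07  1.83 -0.    1.38 -0.51] F [ 0.7 -0.   0.3] w 0.0849 g 0.0
wz 0.0 d [-165.8 -141.9    0.9]
wz 0.0 d [-1.0e-01  1.0e-01  1.7e+02]invalid input
```

```bash
python3 -m pendant '[{"wx":0,"wy":0,"wz":0,"dx":-0.022,"dy":-0.019,"dz":0,"claw":0.085},{"wx":0,"wy":0,"wz":0,"dx":-0.022,"dy":-0.019,"dz":0,"claw":0.085},{"wx":0,"wy":0,"wz":0,"dx":-0.022,"dy":-0.019,"dz":0,"claw":0.085},{"wx":0,"wy":0,"wz":0,"dx":-0.022,"dy":-0.019,"dz":0,"claw":0.085},{"wx":0,"wy":0,"wz":0,"dx":-0.022,"dy":-0.019,"dz":0,"claw":0.085},{"wx":0,"wy":0,"wz":0,"dx":-0.022,"dy":-0.019,"dz":0.02,"claw":0.085},{"wx":0,"wy":0,"wz":0,"dx":-0.022,"dy":-0.019,"dz":0.02,"claw":0.085},{"wx":0,"wy":0,"wz":0,"dx":-0.012,"dy":-0.009,"dz":0.02,"claw":0.085}]' 25
python3 -m pendant '[{"wx":0,"wy":0,"wz":0,"dx":0,"dy":0,"dz":0.02,"claw":0.085},{"wx":0,"wy":0,"wz":0,"dx":0,"dy":0,"dz":0.02,"claw":0.085},{"wx":0,"wy":0,"wz":0,"dx":0,"dy":0,"dz":0.02,"claw":0.085},{"wx":0,"wy":0,"wz":0,"dx":0,"dy":0,"dz":0,"claw":0.07},{"wx":0,"wy":0,"wz":0,"dx":0,"dy":0,"dz":0,"claw":0.07},{"wx":0,"wy":0,"wz":0,"dx":0,"dy":0,"dz":0,"claw":0.07},{"wx":0,"wy":0,"wz":0,"dx":0,"dy":0,"dz":0,"claw":0.07},{"wx":0,"wy":0,"wz":0,"dx":0,"dy":0,"dz":0,"claw":0.07}]'
python3 - <<'E'
from workcell import vision; import cv2
c=vision.capture("scene"); cv2.imwrite("pics/s1.png",cv2.resize(c["img"][60:210,220:420,::-1],(800,600),interpolation=cv2.INTER_CUBIC))
E
python3 go.py .447 .1622 .074 -
```

```text
clock: 1.7
tcp_pos: [0.4475, 0.1614, 0.1845]
orientation: [0.665, 3.07, -0.001]
ft_force: [-0.3, 1.0, -1.5]
width: 0.0848
gripper_force: 0.0
clock: 2.5
tcp_pos: [0.4477, 0.1635, 0.1263]
orientation: [0.662, 3.069, 0.001]
ft_force: [0.3, -0.4, 0.8]
width: 0.0698
gripper_force: 0.0
t2.5 p [0.4475 0.1634 0.1261] yaw 65.67 tilt [0.0014 0.0002] q [ 0.18 -0.01  2.02 -0.    1.14 -0.96] F [ 0.2  0.6 -0.5] w 0.0702 g 0.0
wz 0.0 d [ 0.  -1.3 52.1]
```

View pics/s1.png

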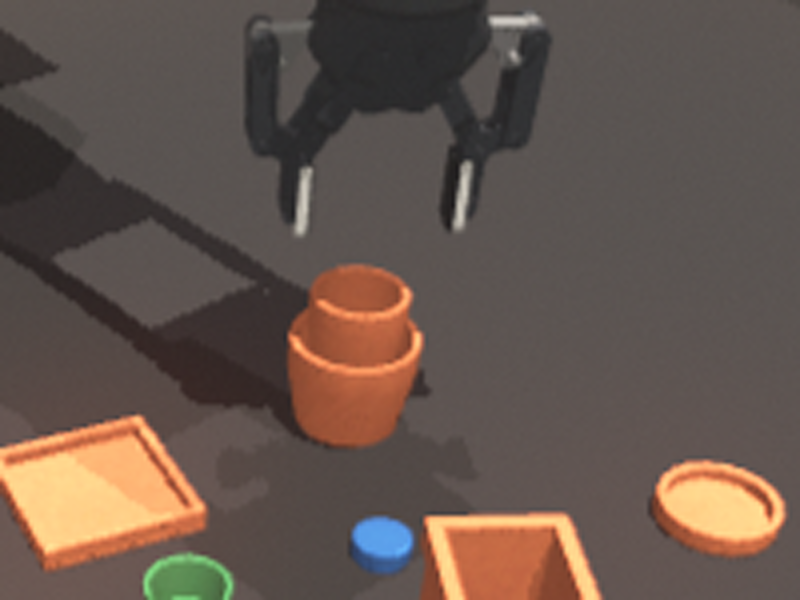

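The fingers are centred above the nested pots, with tips at about (300,233) and (458,228) and the tall pot's rim at (360,292). I'll check the tip height against the image.

```bash
python3 - <<'E'
from fit import *
c=dict(np.load("scene0.npz"))
for dz in(-.002,.002,.006,.01,.014,.018): 
  P=np.array([[.4475,.1634,.1263-dz]]*2)+np.outer([-1,1],[.035*.412,.035*.911,0]); print(dz,((proj(c,P)-[220,60])*4).round(0).tolist())
E
```

```text
-0.002 [[302.0, 209.0], [441.0, 205.0]]
0.002 [[301.0, 217.0], [440.0, 212.0]]
0.006 [[301.0, 224.0], [439.0, 220.0]]
0.01 [[300.0, 231.0], [438.0, 227.0]]
0.014 [[299.0, 238.0], [437.0, 234.0]]
0.018 [[299.0, 245.0], [436.0, 241.0]]
```

```bash
python3 -m pendant '[{"wx":0,"wy":0,"wz":0,"dx":0,"dy":-0.001,"dz":0.012,"claw":0.07},{"wx":0,"wy":0,"wz":0,"dx":0,"dy":0,"dz":0.012,"claw":0.07},{"wx":0,"wy":0,"wz":0,"dx":0,"dy":0,"dz":0.012,"claw":0.07},{"wx":0,"wy":0,"wz":0,"dx":0,"dy":0,"dz":0.01,"claw":0.07},{"wx":0,"wy":0,"wz":0,"dx":0,"dy":0,"dz":0.008,"claw":0.07},{"wx":0,"wy":0,"wz":0,"dx":0,"dy":0,"dz":0,"claw":0.06},{"wx":0,"wy":0,"wz":0,"dx":0,"dy":0,"dz":0,"claw":0.054},{"wx":0,"wy":0,"wz":0,"dx":0,"dy":0,"dz":0,"claw":0.045}]' 25
python3 -m pendant '[{"wx":0,"wy":0,"wz":0,"dx":0,"dy":0,"dz":0,"claw":0.045},{"wx":0,"wy":0,"wz":0,"dx":0,"dy":0,"dz":0,"claw":0.045},{"wx":0,"wy":0,"wz":0,"dx":0,"dy":0,"dz":0,"claw":0.045},{"wx":0,"wy":0,"wz":0,"dx":0,"dy":0,"dz":0,"claw":0.045},{"wx":0,"wy":0,"wz":0,"dx":0,"dy":0,"dz":-0.002,"claw":0.045},{"wx":0,"wy":0,"wz":0,"dx":0,"dy":0,"dz":-0.004,"claw":0.045},{"wx":0,"wy":0,"wz":0,"dx":0,"dy":0,"dz":-0.006,"claw":0.045},{"wx":0,"wy":0,"wz":0,"dx":0,"dy":0,"dz":-0.006,"claw":0.045}]'
python3 go.py .447 .1622 .16 -
```

```text
clock: 3.35
tcp_pos: [0.4471, 0.1624, 0.0718]
orientation: [0.662, 3.07, 0.0]
ft_force: [-0.2, -0.2, -0.7]
width: 0.0514
gripper_force: 26.2
clock: 4.15
tcp_pos: [0.4467, 0.1624, 0.0899]
orientation: [0.662, 3.071, 0.0]
ft_force: [0.4, -0.8, -0.6]
width: 0.0514
gripper_force: 26.2
t4.2 p [0.4467 0.1624 0.0899] yaw 65.66 tilt [0.0001 0.    ] q [ 0.18  0.04  2.04  0.    1.06 -0.96] F [ 0.4 -0.8 -0.6] w 0.0514 g 26.2
wz 0.0 d [ -0.4  -0.  -70.1]
```

```bash
python3 -m pendant '[{"wx":0,"wy":0,"wz":0,"dx":0,"dy":0,"dz":-0.008,"claw":0.045},{"wx":0,"wy":0,"wz":0,"dx":0,"dy":0,"dz":-0.01,"claw":0.045},{"wx":0,"wy":0,"wz":0,"dx":0,"dy":0,"dz":-0.012,"claw":0.045},{"wx":0,"wy":0,"wz":0,"dx":0,"dy":0,"dz":-0.012,"claw":0.045},{"wx":0,"wy":0,"wz":0,"dx":0,"dy":0,"dz":-0.012,"claw":0.045},{"wx":0,"wy":0,"wz":0,"dx":0,"dy":0,"dz":-0.01,"claw":0.045},{"wx":0,"wy":0,"wz":0,"dx":0,"dy":0,"dz":-0.006,"claw":0.045},{"wx":0,"wy":0,"wz":0,"dx":-0.004,"dy":0.007,"dz":0,"claw":0.045}]'
python3 -m pendant '[{"wx":0,"wy":0,"wz":0,"dx":-0.008,"dy":0.015,"dz":0,"claw":0.045},{"wx":0,"wy":0,"wz":0,"dx":-0.014,"dy":0.026,"dz":0,"claw":0.045},{"wx":0,"wy":0,"wz":0,"dx":-0.015,"dy":0.027,"dz":0,"claw":0.045},{"wx":0,"wy":0,"wz":0,"dx":-0.015,"dy":0.027,"dz":0,"claw":0.045},{"wx":0,"wy":0,"wz":0,"dx":-0.015,"dy":0.027,"dz":0,"claw":0.045},{"wx":0,"wy":0,"wz":0,"dx":-0.014,"dy":0.024,"dz":0,"claw":0.045},{"wx":0,"wy":0,"wz":0,"dx":-0.0085,"dy":0.014,"dz":0,"claw":0.045},{"wx":0,"wy":0,"wz":0,"dx":-0.003,"dy":0.006,"dz":0,"claw":0.045}]'
python3 - <<'E'
from workcell import vision; import cv2
c=vision.capture("scene"); cv2.imwrite("pics/s2.png",cv2.resize(c["img"][40:240,240:500,::-1],(780,600),interpolation=cv2.INTER_CUBIC))
E
python3 go.py .6058 .2801 .078 -
```

```text
clock: 4.95
tcp_pos: [0.4535, 0.1671, 0.1604]
orientation: [0.662, 3.069, 0.001]
ft_force: [0.5, 0.4, -1.2]
width: 0.0515
gripper_force: 26.3
clock: 5.75
tcp_pos: [0.6067, 0.2812, 0.1579]
orientation: [-0.661, -3.07, 0.001]
ft_force: [-0.6, -0.4, -1.2]
width: 0.0514
gripper_force: 26.4
t5.8 p [0.6066 0.2812 0.158 ] yaw 65.68 tilt [-0.001  -0.0001] q [ 0.32  0.39  1.48  0.    1.27 -0.83] F [ 0.1 -0.9 -0.3] w 0.0511 g 26.4
wz 0.0 d [ 0.2 -1.3 80. ]
```

View pics/s2.png

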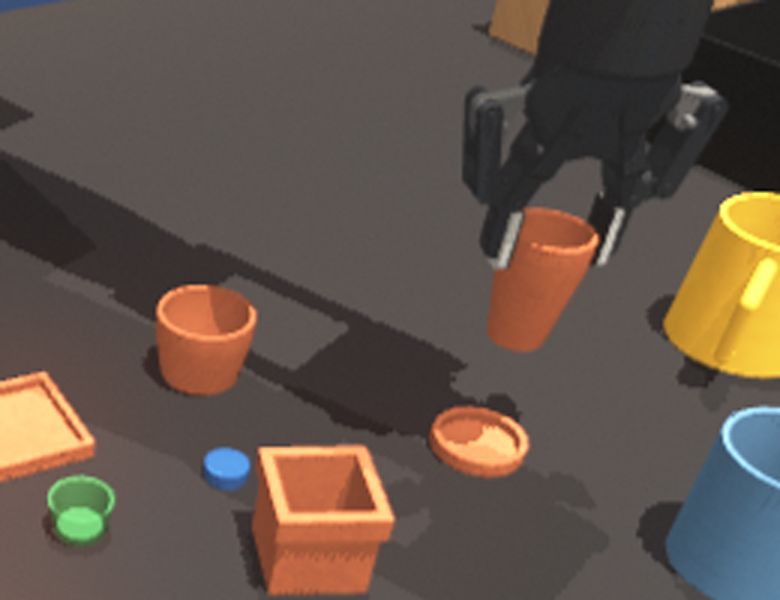

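The tall pot is held above its tray. In the crop its rim is at about (560,228), its base at (520,338), and the tray at (479,440). I'll check whether that lean is just perspective.

```bash
python3 - <<'E'
from fit import *
c=dict(np.load("scene0.npz"))
f=lambda P:((proj(c,P)-[240,40])*3).round(0).tolist()
x,y,b=.6066,.2812,.158-.072+.005
print(f(np.array([[x,y,b+.076],[x,y,b]])))
for P in (rnd(52)*1e-3,rnd(34)*1e-3): 
  z=b+(.076 if len(P) and abs(P[0,0])>.02 else 0); q=proj(c,np.c_[P+[x,y],np.full(len(P),z)]); q=(q-[240,40])*3; print(q.min(0).round(),q.max(0).round())
E
```

```text
[[549.0, 228.0], [513.0, 336.0]]
[502. 207.] [596. 251.]
[485. 320.] [541. 351.]
```

The observed rim and base outlines match an upright pot, so I'll lower it.

```bash
python3 -m pendant '[{"wx":0,"wy":0,"wz":0,"dx":0,"dy":-0.001,"dz":0.008,"claw":0.045},{"wx":0,"wy":0,"wz":0,"dx":0,"dy":0,"dz":0.012,"claw":0.045},{"wx":0,"wy":0,"wz":0,"dx":0,"dy":0,"dz":0.014,"claw":0.045},{"wx":0,"wy":0,"wz":0,"dx":0,"dy":0,"dz":0.014,"claw":0.045},{"wx":0,"wy":0,"wz":0,"dx":0,"dy":0,"dz":0.014,"claw":0.045},{"wx":0,"wy":0,"wz":0,"dx":0,"dy":0,"dz":0.01,"claw":0.045},{"wx":0,"wy":0,"wz":0,"dx":0,"dy":0,"dz":0.006,"claw":0.045},{"wx":0,"wy":0,"wz":0,"dx":0,"dy":0,"dz":0.003,"claw":0.045}]'
python3 -m pendant '[{"wx":0,"wy":0,"wz":0,"dx":0,"dy":0,"dz":0.001,"claw":0.045},{"wx":0,"wy":0,"wz":0,"dx":0,"dy":0,"dz":0.001,"claw":0.045},{"wx":0,"wy":0,"wz":0,"dx":0,"dy":0,"dz":0.001,"claw":0.045},{"wx":0,"wy":0,"wz":0,"dx":0,"dy":0,"dz":0.001,"claw":0.045},{"wx":0,"wy":0,"wz":0,"dx":0,"dy":0,"dz":0.0007,"claw":0.045},{"wx":0,"wy":0,"wz":0,"dx":0,"dy":0,"dz":0,"claw":0.045},{"wx":0,"wy":0,"wz":0,"dx":0,"dy":0,"dz":0,"claw":0.045},{"wx":0,"wy":0,"wz":0,"dx":0,"dy":0,"dz":0,"claw":0.045}]'
python3 go.py .6058 .2801 .071 -
```

```text
clock: 6.6
tcp_pos: [0.6051, 0.2792, 0.0773]
orientation: [-0.662, -3.07, 0.001]
ft_force: [-0.1, 0.4, -0.5]
width: 0.0516
gripper_force: 26.4
clock: 7.4
tcp_pos: [0.6054, 0.2793, 0.0737]
orientation: [0.662, 3.071, 0.0]
ft_force: [0.3, 0.3, -0.8]
width: 0.0511
gripper_force: 26.4
t7.4 p [0.6054 0.2793 0.0737] yaw 65.67 tilt [0.0001 0.    ] q [ 0.31  0.48  1.53 -0.    1.13 -0.83] F [ 0.3  0.3 -0.8] w 0.0511 g 26.4
wz 0.0 d [-0.   0.9  2.7]
```

```bash
python3 -m pendant '[{"wx":0,"wy":0,"wz":0,"dx":0,"dy":0,"dz":0.0007,"claw":0.045},{"wx":0,"wy":0,"wz":0,"dx":0,"dy":0,"dz":0.0007,"claw":0.045},{"wx":0,"wy":0,"wz":0,"dx":0,"dy":0,"dz":0.0007,"claw":0.045},{"wx":0,"wy":0,"wz":0,"dx":0,"dy":0,"dz":0,"claw":0.045},{"wx":0,"wy":0,"wz":0,"dx":0,"dy":0,"dz":0,"claw":0.045},{"wx":0,"wy":0,"wz":0,"dx":0,"dy":0,"dz":0,"claw":0.045},{"wx":0,"wy":0,"wz":0,"dx":0,"dy":0,"dz":0,"claw":0.045},{"wx":0,"wy":0,"wz":0,"dx":0,"dy":0,"dz":0,"claw":0.045}]'
python3 -m pendant '[{"wx":0,"wy":0,"wz":0,"dx":0,"dy":0,"dz":0.0005,"claw":0.045},{"wx":0,"wy":0,"wz":0,"dx":0,"dy":0,"dz":0.0005,"claw":0.045},{"wx":0,"wy":0,"wz":0,"dx":0,"dy":0,"dz":0,"claw":0.045},{"wx":0,"wy":0,"wz":0,"dx":0,"dy":0,"dz":0,"claw":0.045},{"wx":0,"wy":0,"wz":0,"dx":0,"dy":0,"dz":0,"claw":0.045},{"wx":0,"wy":0,"wz":0,"dx":0,"dy":0,"dz":0,"claw":0.045},{"wx":0,"wy":0,"wz":0,"dx":0,"dy":0,"dz":0,"claw":0.045},{"wx":0,"wy":0,"wz":0,"dx":0,"dy":0,"dz":0,"claw":0.045}]'
python3 go.py .6058 .2801 .071 -
```

```text
clock: 8.2
tcp_pos: [0.6054, 0.2793, 0.0715]
orientation: [0.662, 3.071, -0.0]
ft_force: [0.2, -0.4, -1.6]
width: 0.0515
gripper_force: 26.4
clock: 9.0
tcp_pos: [0.6055, 0.2793, 0.0706]
orientation: [0.662, 3.071, 0.0]
ft_force: [0.7, -0.6, -0.0]
width: 0.0515
gripper_force: 26.5
t9.0 p [0.6055 0.2793 0.0706] yaw 65.66 tilt [0.0001 0.    ] q [ 0.31  0.48  1.54 -0.    1.12 -0.83] F [ 0.7 -0.6 -0. ] w 0.0515 g 26.5
wz 0.0 d [ 0.   0.8 -0.4]
```

```bash
python3 -m pendant '[{"wx":0,"wy":0,"wz":0,"dx":0,"dy":0,"dz":0.0004,"claw":0.045},{"wx":0,"wy":0,"wz":0,"dx":0,"dy":0,"dz":0,"claw":0.045},{"wx":0,"wy":0,"wz":0,"dx":0,"dy":0,"dz":0.0003,"claw":0.045},{"wx":0,"wy":0,"wz":0,"dx":0,"dy":0,"dz":0,"claw":0.045},{"wx":0,"wy":0,"wz":0,"dx":0,"dy":0,"dz":0,"claw":0.045},{"wx":0,"wy":0,"wz":0,"dx":0,"dy":0,"dz":0,"claw":0.045},{"wx":0,"wy":0,"wz":0,"dx":0,"dy":0,"dz":0,"claw":0.045},{"wx":0,"wy":0,"wz":0,"dx":0,"dy":0,"dz":0,"claw":0.045}]'
python3 go.py .6058 .2801 .071 -
```

```text
clock: 9.8
tcp_pos: [0.6058, 0.2792, 0.0705]
orientation: [0.662, 3.07, 0.0]
ft_force: [-1.0, -1.7, 4.9]
width: 0.0516
gripper_force: 26.9
t9.8 p [0.6058 0.2792 0.0705] yaw 65.66 tilt [ 0.0007 -0.    ] q [ 0.31  0.48  1.54 -0.    1.12 -0.83] F [-1.  -1.7  4.9] w 0.0516 g 26.9
wz 0.0 d [ 0.3  0.8 -0.5]
```

It has touched down (4.9 N). I'll release it, lift clear, and re-measure the wide pot.

```bash
python3 -m pendant '[{"wx":0,"wy":0,"wz":0,"dx":0,"dy":0,"dz":0,"claw":0.053},{"wx":0,"wy":0,"wz":0,"dx":0,"dy":0,"dz":0,"claw":0.056},{"wx":0,"wy":0,"wz":0,"dx":0,"dy":0,"dz":0,"claw":0.062},{"wx":0,"wy":0,"wz":0,"dx":0,"dy":0,"dz":0,"claw":0.068},{"wx":0,"wy":0,"wz":0,"dx":0,"dy":0,"dz":0,"claw":0.07},{"wx":0,"wy":0,"wz":0,"dx":0,"dy":0,"dz":0,"claw":0.07},{"wx":0,"wy":0,"wz":0,"dx":0,"dy":0,"dz":-0.008,"claw":0.07},{"wx":0,"wy":0,"wz":0,"dx":0,"dy":0,"dz":-0.014,"claw":0.07}]'
python3 -m pendant '[{"wx":0,"wy":0,"wz":0,"dx":0,"dy":0,"dz":-0.02,"claw":0.07},{"wx":0,"wy":0,"wz":0,"dx":0,"dy":0,"dz":-0.02,"claw":0.085},{"wx":0,"wy":0,"wz":0,"dx":0,"dy":0,"dz":-0.02,"claw":0.085},{"wx":0,"wy":0,"wz":0,"dx":0,"dy":0,"dz":-0.02,"claw":0.085},{"wx":0,"wy":0,"wz":0,"dx":0.01,"dy":-0.018,"dz":-0.01,"claw":0.085},{"wx":0,"wy":0,"wz":0,"dx":0.01,"dy":-0.018,"dz":0,"claw":0.085},{"wx":0,"wy":0,"wz":0,"dx":0.01,"dy":-0.018,"dz":0,"claw":0.085},{"wx":0,"wy":0,"wz":0,"dx":0.01,"dy":-0.018,"dz":0,"claw":0.085}]'
cat > loc2.py <<'E'
import sys; from fit import *; from workcell import vision
# loc2.py tag name x y z yaw ... : refit from fresh pictures
tag=sys.argv[1]; cams=[]
for n in("top","scene"):
    c=vision.capture(n); cams.append(c); cv2.imwrite(f"pics/{n}{tag}.png",cv2.resize(c["img"][:,:,::-1],(800,600),interpolation=cv2.INTER_CUBIC))
ms=[mask(c) for c in cams]; A=sys.argv[2:]
for k in range(0,len(A),5):
    n=A[k]; x,y,z,w=map(float,A[k+1:k+5]); rd=n in('pot_wide','pot_tall')
    for idx in([0],[1]):
        b=(lambda q:[(n,(q[0],q[1],z,0))]) if rd else (lambda q:[(n,(q[0],q[1],z,q[2]))])
        r=fit([cams[i] for i in idx],[ms[i] for i in idx],b,[x,y] if rd else [x,y,w],[.006,.006] if rd else [.006,.006,.1])
        print(n,idx,np.round(r[0],4),round(r[1],3))
E
python3 loc2.py 3 pot_wide .4458 .1621 0 0 pot_tall .6058 .2795 .004 0; python3 go.py .4458 .1621 .16 -
```

```text
clock: 10.6
tcp_pos: [0.6046, 0.279, 0.0914]
orientation: [-0.662, -3.069, 0.002]
ft_force: [0.3, 0.0, -0.7]
width: 0.0699
gripper_force: 0.0
clock: 11.4
tcp_pos: [0.5392, 0.2299, 0.1837]
orientation: [0.662, 3.069, 0.002]
ft_force: [0.3, -0.6, -0.0]
width: 0.0852
gripper_force: 0.0
pot_wide [0] [0.4452 0.1619] 0.018
pot_wide [1] [0.4468 0.1623] 0.029
pot_tall [0] [0.5967 0.2953] 0.562
pot_tall [1] [0.6105 0.2725] 0.223
t11.5 p [0.5382 0.2294 0.1832] yaw 65.63 tilt [ 0.0007 -0.0001] q [ 0.27  0.18  1.7  -0.    1.27 -0.88] F [-0.2 -0.3 -0.2] w 0.0852 g 0.0
wz 0.0 d [ 56.5 -99.4  23.2]
```

View pics/scene3.png

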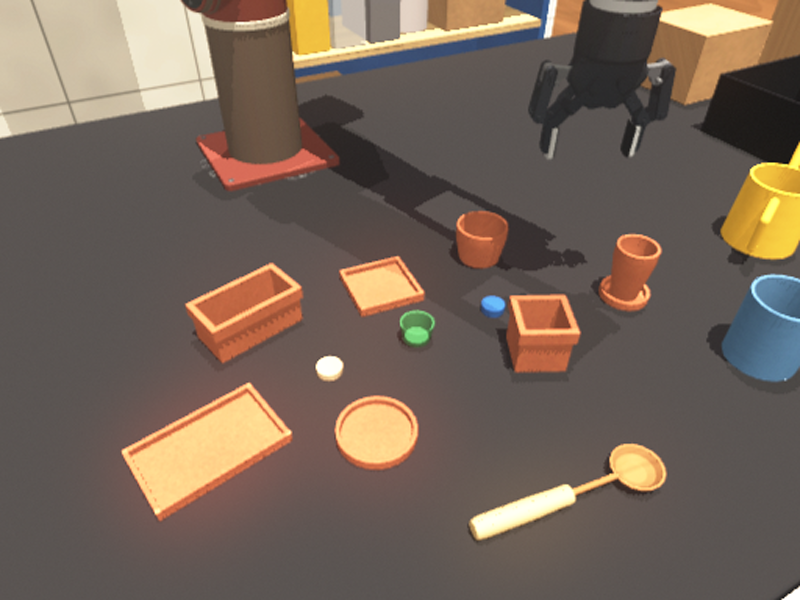

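The tall pot stands upright in its tray at (628,290) in the scene view, and the wide pot is undisturbed at (481,240). Next I'll grasp the wide pot.

```bash
python3 -m pendant '[{"wx":0,"wy":0,"wz":0,"dx":0.008,"dy":-0.015,"dz":0,"claw":0.0854},{"wx":0,"wy":0,"wz":0,"dx":0.012,"dy":-0.02,"dz":0.006,"claw":0.0854},{"wx":0,"wy":0,"wz":0,"dx":0.012,"dy":-0.02,"dz":0.012,"claw":0.0854},{"wx":0,"wy":0,"wz":0,"dx":0.01,"dy":-0.018,"dz":0.012,"claw":0.0854},{"wx":0,"wy":0,"wz":0,"dx":0.009,"dy":-0.016,"dz":0.012,"claw":0.0854},{"wx":0,"wy":0,"wz":0,"dx":0.005,"dy":-0.009,"dz":0.01,"claw":0.0854},{"wx":0,"wy":0,"wz":0,"dx":0,"dy":0,"dz":0.006,"claw":0.0854},{"wx":0,"wy":0,"wz":0,"dx":0,"dy":0,"dz":0,"claw":0.0854}]' 25
python3 go.py .446 .1621 .042 -
```

```text
clock: 12.3
tcp_pos: [0.4485, 0.1643, 0.124]
orientation: [0.663, 3.07, 0.001]
ft_force: [-0.5, 1.0, -0.5]
width: 0.0854
gripper_force: 0.0
t12.3 p [0.4485 0.1643 0.124 ] yaw 65.64 tilt [0.0005 0.0003] q [ 0.19 -0.01  2.02  0.    1.13 -0.96] F [-0.5  1.  -0.5] w 0.0854 g 0.0
wz 0.0 d [ 1.4 -3.  82. ]
```

```bash
python3 -m pendant '[{"wx":0,"wy":0,"wz":0,"dx":0.0014,"dy":-0.0025,"dz":0.01,"claw":0.0854},{"wx":0,"wy":0,"wz":0,"dx":0,"dy":0,"dz":0.015,"claw":0.0854},{"wx":0,"wy":0,"wz":0,"dx":0,"dy":0,"dz":0.014,"claw":0.0854},{"wx":0,"wy":0,"wz":0,"dx":0,"dy":0,"dz":0.014,"claw":0.0854},{"wx":0,"wy":0,"wz":0,"dx":0,"dy":0,"dz":0.013,"claw":0.0854},{"wx":0,"wy":0,"wz":0,"dx":0,"dy":0,"dz":0.01,"claw":0.0854},{"wx":0,"wy":0,"wz":0,"dx":0,"dy":0,"dz":0.006,"claw":0.0854},{"wx":0,"wy":0,"wz":0,"dx":0,"dy":0,"dz":0,"claw":0.078}]' 25
python3 -m pendant '[{"wx":0,"wy":0,"wz":0,"dx":0,"dy":0,"dz":0,"claw":0.073},{"wx":0,"wy":0,"wz":0,"dx":0,"dy":0,"dz":0,"claw":0.063},{"wx":0,"wy":0,"wz":0,"dx":0,"dy":0,"dz":0,"claw":0.063},{"wx":0,"wy":0,"wz":0,"dx":0,"dy":0,"dz":0,"claw":0.063},{"wx":0,"wy":0,"wz":0,"dx":0,"dy":0,"dz":0,"claw":0.063},{"wx":0,"wy":0,"wz":0,"dx":0,"dy":0,"dz":0,"claw":0.063},{"wx":0,"wy":0,"wz":0,"dx":0,"dy":0,"dz":-0.003,"claw":0.063},{"wx":0,"wy":0,"wz":0,"dx":0,"dy":0,"dz":-0.006,"claw":0.063}]'
python3 go.py .446 .1621 .14 -  .6528 -.1049 .14 - 
```

```text
clock: 13.1
tcp_pos: [0.4451, 0.1622, 0.0409]
orientation: [-0.662, -3.07, 0.001]
ft_force: [-0.7, -0.3, -0.0]
width: 0.078
gripper_force: 0.0
clock: 13.9
tcp_pos: [0.4447, 0.1621, 0.0503]
orientation: [-0.662, -3.069, 0.001]
ft_force: [-0.7, -0.4, -1.1]
width: 0.0697
gripper_force: 28.9
t13.9 p [0.4447 0.1621 0.0503] yaw 65.66 tilt [-0.0018 -0.0003] q [ 0.18  0.1   2.06  0.    0.98 -0.96] F [-0.7 -0.4 -1.1] w 0.0697 g 28.9
wz 0.0 d [ -1.1   0.4 -89.7]
wz 0.0 d [-298.5 -158.    -0.3]
```

```bash
python3 -m pendant '[{"wx":0,"wy":0,"wz":0,"dx":0,"dy":0,"dz":-0.01,"claw":0.063},{"wx":0,"wy":0,"wz":0,"dx":0,"dy":0,"dz":-0.014,"claw":0.063},{"wx":0,"wy":0,"wz":0,"dx":0,"dy":0,"dz":-0.016,"claw":0.063},{"wx":0,"wy":0,"wz":0,"dx":0,"dy":0,"dz":-0.016,"claw":0.063},{"wx":0,"wy":0,"wz":0,"dx":0,"dy":0,"dz":-0.016,"claw":0.063},{"wx":0,"wy":0,"wz":0,"dx":0,"dy":0,"dz":-0.012,"claw":0.063},{"wx":0,"wy":0,"wz":0,"dx":-0.007,"dy":-0.004,"dz":-0.006,"claw":0.063},{"wx":0,"wy":0,"wz":0,"dx":-0.014,"dy":-0.008,"dz":0,"claw":0.063}]'
python3 -m pendant '[{"wx":0,"wy":0,"wz":0,"dx":-0.021,"dy":-0.011,"dz":0,"claw":0.063},{"wx":0,"wy":0,"wz":0,"dx":-0.026,"dy":-0.0135,"dz":0,"claw":0.063},{"wx":0,"wy":0,"wz":0,"dx":-0.026,"dy":-0.0135,"dz":0,"claw":0.063},{"wx":0,"wy":0,"wz":0,"dx":-0.026,"dy":-0.0135,"dz":0,"claw":0.063},{"wx":0,"wy":0,"wz":0,"dx":-0.026,"dy":-0.0135,"dz":0,"claw":0.063},{"wx":0,"wy":0,"wz":0,"dx":-0.026,"dy":-0.0135,"dz":0,"claw":0.063},{"wx":0,"wy":0,"wz":0,"dx":-0.026,"dy":-0.0135,"dz":0,"claw":0.063},{"wx":0,"wy":0,"wz":0,"dx":-0.026,"dy":-0.0135,"dz":0,"claw":0.063}]'
python3 go.py .6528 -.1049 .14 - .6528 -.1049 .05 -
```

```text
clock: 14.7
tcp_pos: [0.4604, 0.1428, 0.142]
orientation: [0.66, 3.07, 0.001]
ft_force: [0.3, -0.8, -2.0]
width: 0.0702
gripper_force: 28.9
clock: 15.5
tcp_pos: [0.6016, -0.0387, 0.1402]
orientation: [-0.662, -3.07, 0.0]
ft_force: [0.6, -0.6, -1.1]
width: 0.0694
gripper_force: 28.9
t15.5 p [ 0.6016 -0.0387  0.1402] yaw 65.64 tilt [-0.0011  0.0001] q [-0.19  0.26  1.68 -0.    1.2  -1.34] F [ 0.6 -0.6 -1.1] w 0.0694 g 28.9
wz 0.0 d [-73.9 -39.2   0.1]
wz 0.0 d [-0.1  0.  90. ]
```

```bash
python3 -m pendant '[{"wx":0,"wy":0,"wz":0,"dx":-0.02,"dy":-0.0105,"dz":0,"claw":0.063},{"wx":0,"wy":0,"wz":0,"dx":-0.02,"dy":-0.0105,"dz":0,"claw":0.063},{"wx":0,"wy":0,"wz":0,"dx":-0.017,"dy":-0.009,"dz":0,"claw":0.063},{"wx":0,"wy":0,"wz":0,"dx":-0.01,"dy":-0.005,"dz":0.004,"claw":0.063},{"wx":0,"wy":0,"wz":0,"dx":-0.005,"dy":-0.003,"dz":0.008,"claw":0.063},{"wx":0,"wy":0,"wz":0,"dx":0,"dy":0,"dz":0.01,"claw":0.063},{"wx":0,"wy":0,"wz":0,"dx":0,"dy":0,"dz":0.01,"claw":0.063},{"wx":0,"wy":0,"wz":0,"dx":0,"dy":0,"dz":0.008,"claw":0.063}]'
python3 go.py .6528 -.1049 .055 - .6528 -.1049 .046 -
```

```text
clock: 16.3
tcp_pos: [0.65, -0.1004, 0.0989]
orientation: [-0.661, -3.069, -0.0]
ft_force: [-0.7, -0.8, -0.7]
width: 0.0697
gripper_force: 28.9
t16.3 p [ 0.65   -0.1004  0.0989] yaw 65.70 tilt [-0.0023  0.0008] q [-0.27  0.43  1.55  0.    1.16 -1.42] F [-0.7 -0.8 -0.7] w 0.0697 g 28.9
wz 0.0 d [-4.5 -3.  43.9]
wz 0.0 d [-0.  0.  9.]
```

```bash
python3 -m pendant '[{"wx":0,"wy":0,"wz":0,"dx":-0.002,"dy":-0.001,"dz":0.008,"claw":0.063},{"wx":0,"wy":0,"wz":0,"dx":-0.002,"dy":-0.0015,"dz":0.01,"claw":0.063},{"wx":0,"wy":0,"wz":0,"dx":0,"dy":0,"dz":0.01,"claw":0.063},{"wx":0,"wy":0,"wz":0,"dx":0,"dy":0,"dz":0.008,"claw":0.063},{"wx":0,"wy":0,"wz":0,"dx":0,"dy":0,"dz":0.006,"claw":0.063},{"wx":0,"wy":0,"wz":0,"dx":0,"dy":0,"dz":0.003,"claw":0.063},{"wx":0,"wy":0,"wz":0,"dx":0,"dy":0,"dz":0.001,"claw":0.063},{"wx":0,"wy":0,"wz":0,"dx":0,"dy":0,"dz":0,"claw":0.063}]'
python3 go.py .6528 -.1049 .046 -
```

```text
clock: 17.1
tcp_pos: [0.6539, -0.1053, 0.055]
orientation: [0.662, 3.071, -0.0]
ft_force: [-0.7, 0.1, -1.3]
width: 0.0694
gripper_force: 28.9
t17.1 p [ 0.6539 -0.1053  0.055 ] yaw 65.66 tilt [ 0.0003 -0.0001] q [-0.28  0.49  1.55  0.    1.09 -1.42] F [-0.7  0.1 -1.3] w 0.0694 g 28.9
wz 0.0 d [ 1.2 -0.1  9. ]
```

```bash
python3 -m pendant '[{"wx":0,"wy":0,"wz":0,"dx":0,"dy":0,"dz":0.002,"claw":0.063},{"wx":0,"wy":0,"wz":0,"dx":0,"dy":0,"dz":0.002,"claw":0.063},{"wx":0,"wy":0,"wz":0,"dx":0,"dy":0,"dz":0.0015,"claw":0.063},{"wx":0,"wy":0,"wz":0,"dx":0,"dy":0,"dz":0.001,"claw":0.063},{"wx":0,"wy":0,"wz":0,"dx":0,"dy":0,"dz":0.001,"claw":0.063},{"wx":0,"wy":0,"wz":0,"dx":0,"dy":0,"dz":0.0005,"claw":0.063},{"wx":0,"wy":0,"wz":0,"dx":0,"dy":0,"dz":0,"claw":0.063},{"wx":0,"wy":0,"wz":0,"dx":0,"dy":0,"dz":0,"claw":0.063}]'
python3 -m pendant '[{"wx":0,"wy":0,"wz":0,"dx":0,"dy":0,"dz":0.0005,"claw":0.063},{"wx":0,"wy":0,"wz":0,"dx":0,"dy":0,"dz":0.0005,"claw":0.063},{"wx":0,"wy":0,"wz":0,"dx":0,"dy":0,"dz":0,"claw":0.063},{"wx":0,"wy":0,"wz":0,"dx":0,"dy":0,"dz":0,"claw":0.063},{"wx":0,"wy":0,"wz":0,"dx":0,"dy":0,"dz":0,"claw":0.063},{"wx":0,"wy":0,"wz":0,"dx":0,"dy":0,"dz":0,"claw":0.063},{"wx":0,"wy":0,"wz":0,"dx":0,"dy":0,"dz":0,"claw":0.063},{"wx":0,"wy":0,"wz":0,"dx":0,"dy":0,"dz":0,"claw":0.063}]'
python3 go.py .6528 -.1049 .0455 -
```

```text
clock: 17.9
tcp_pos: [0.6539, -0.1053, 0.0468]
orientation: [0.662, 3.071, 0.0]
ft_force: [0.1, -0.3, -1.4]
width: 0.0695
gripper_force: 28.9
clock: 18.7
tcp_pos: [0.654, -0.1054, 0.0467]
orientation: [0.662, 3.071, -0.0]
ft_force: [-3.2, 1.1, 5.2]
width: 0.0698
gripper_force: 29.4
t18.7 p [ 0.654  -0.1054  0.0467] yaw 65.66 tilt [ 0.0003 -0.0001] q [-0.28  0.51  1.56 -0.    1.08 -1.42] F [-3.2  1.1  5.2] w 0.0698 g 29.4
wz 0.0 d [ 1.3 -0.1  1.2]
```

```bash
python3 -m pendant '[{"wx":0,"wy":0,"wz":0,"dx":0,"dy":0,"dz":0,"claw":0.071},{"wx":0,"wy":0,"wz":0,"dx":0,"dy":0,"dz":0,"claw":0.074},{"wx":0,"wy":0,"wz":0,"dx":0,"dy":0,"dz":0,"claw":0.08},{"wx":0,"wy":0,"wz":0,"dx":0,"dy":0,"dz":0,"claw":0.085},{"wx":0,"wy":0,"wz":0,"dx":0,"dy":0,"dz":0,"claw":0.085},{"wx":0,"wy":0,"wz":0,"dx":0,"dy":0,"dz":-0.004,"claw":0.085},{"wx":0,"wy":0,"wz":0,"dx":0,"dy":0,"dz":-0.01,"claw":0.085},{"wx":0,"wy":0,"wz":0,"dx":0,"dy":0,"dz":-0.016,"claw":0.085}]'
python3 -m pendant '[{"wx":0,"wy":0,"wz":0,"dx":0,"dy":0,"dz":-0.02,"claw":0.085},{"wx":0,"wy":0,"wz":0,"dx":0,"dy":0,"dz":-0.02,"claw":0.085},{"wx":0,"wy":0,"wz":2.2,"dx":0,"dy":0,"dz":-0.02,"claw":0.085},{"wx":0,"wy":0,"wz":0,"dx":0.0,"dy":0.02,"dz":-0.01,"claw":0.085},{"wx":0,"wy":0,"wz":0,"dx":0.005,"dy":0.025,"dz":0,"claw":0.085},{"wx":0,"wy":0,"wz":0,"dx":0.01,"dy":0.025,"dz":0,"claw":0.085},{"wx":0,"wy":0,"wz":0,"dx":0.013,"dy":0.025,"dz":0,"claw":0.085},{"wx":0,"wy":0,"wz":0,"dx":0.013,"dy":0.02,"dz":0,"claw":0.085}]'
python3 loc2.py 4 pot_square .6365 .1117 0 1.1086 pot_oblong .4391 -.1688 0 .244 ; python3 go.py .6365 .1117 .13 63.5 .6365 .1117 .05 63.5
```

```text
clock: 19.5
tcp_pos: [0.6531, -0.1051, 0.0759]
orientation: [-0.662, -3.069, -0.0]
ft_force: [0.5, 0.7, -0.5]
width: 0.0851
gripper_force: 0.0
clock: 20.3
tcp_pos: [0.6691, 0.0184, 0.1468]
orientation: [0.719, 3.057, 0.001]
ft_force: [0.3, -0.6, -0.1]
width: 0.0851
gripper_force: 0.0
pot_square [0] [0.6645 0.1333 1.0854] 0.687
pot_square [1] [0.6369 0.1113 1.104 ] 0.167
pot_oblong [0] [ 0.4381 -0.1698  0.2458] 0.049
pot_oblong [1] [ 0.4413 -0.1685  0.2271] 0.162
t20.4 p [0.6685 0.0202 0.1467] yaw 63.71 tilt [0.0005 0.0013] q [-0.09  0.4   1.49  0.    1.25 -1.2 ] F [-0.5 -0.5  0.3] w 0.0847 g 0.0
wz 0.2 d [69.5 67.6 16.8]
wz 0.0 d [-0.  -0.1 80. ]
```

View pics/scene4.png

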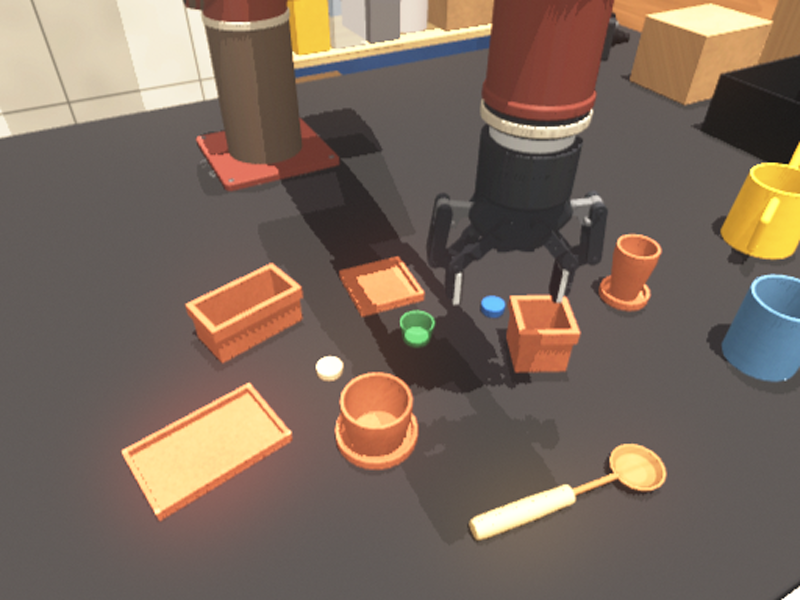

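The wide pot is flat and centred in its tray at (376,420). Next is the square pot at (543,330).

```bash
python3 -m pendant '[{"wx":0,"wy":0,"wz":0.3,"dx":0.01,"dy":0.01,"dz":0,"claw":0.085},{"wx":0,"wy":0,"wz":0,"dx":0.014,"dy":0.014,"dz":0,"claw":0.085},{"wx":0,"wy":0,"wz":0,"dx":0.016,"dy":0.015,"dz":0,"claw":0.085},{"wx":0,"wy":0,"wz":0,"dx":0.014,"dy":0.014,"dz":0.002,"claw":0.085},{"wx":0,"wy":0,"wz":0,"dx":0.01,"dy":0.009,"dz":0.006,"claw":0.085},{"wx":0,"wy":0,"wz":0,"dx":0.004,"dy":0.004,"dz":0.008,"claw":0.085},{"wx":0,"wy":0,"wz":0,"dx":0,"dy":0,"dz":0,"claw":0.085},{"wx":0,"wy":0,"wz":0,"dx":0,"dy":0,"dz":0,"claw":0.085}]' 25
python3 go.py .6365 .1115 .05 63.4
```

```text
clock: 21.2
tcp_pos: [0.6373, 0.105, 0.1291]
orientation: [-0.729, -3.055, 0.001]
ft_force: [0.0, -0.8, 0.3]
width: 0.0851
gripper_force: 0.0
t21.2 p [0.6373 0.105  0.1291] yaw 63.15 tilt [-0.0011 -0.0004] q [ 0.04  0.37  1.57 -0.    1.2  -1.06] F [ 0.  -0.8  0.3] w 0.0851 g 0.0
wz -0.2 d [ 3.6  5.5 79.1]
```

```bash
python3 -m pendant '[{"wx":0,"wy":0,"wz":-0.2,"dx":0.0036,"dy":0.0053,"dz":0.008,"claw":0.085},{"wx":0,"wy":0,"wz":0,"dx":0,"dy":0,"dz":0.014,"claw":0.085},{"wx":0,"wy":0,"wz":0,"dx":0,"dy":0,"dz":0.015,"claw":0.085},{"wx":0,"wy":0,"wz":0,"dx":0,"dy":0,"dz":0.015,"claw":0.085},{"wx":0,"wy":0,"wz":0,"dx":0,"dy":0,"dz":0.014,"claw":0.085},{"wx":0,"wy":0,"wz":0,"dx":0,"dy":0,"dz":0.008,"claw":0.085},{"wx":0,"wy":0,"wz":0,"dx":0,"dy":0,"dz":0.004,"claw":0.085},{"wx":0,"wy":0,"wz":0,"dx":0,"dy":0,"dz":0,"claw":0.075}]' 30
python3 -m pendant '[{"wx":0,"wy":0,"wz":0,"dx":0,"dy":0,"dz":0,"claw":0.068},{"wx":0,"wy":0,"wz":0,"dx":0,"dy":0,"dz":0,"claw":0.058},{"wx":0,"wy":0,"wz":0,"dx":0,"dy":0,"dz":0,"claw":0.056},{"wx":0,"wy":0,"wz":0,"dx":0,"dy":0,"dz":0,"claw":0.056},{"wx":0,"wy":0,"wz":0,"dx":0,"dy":0,"dz":0,"claw":0.056},{"wx":0,"wy":0,"wz":0,"dx":0,"dy":0,"dz":0,"claw":0.056},{"wx":0,"wy":0,"wz":0,"dx":0,"dy":0,"dz":-0.003,"claw":0.056},{"wx":0,"wy":0,"wz":0,"dx":0,"dy":0,"dz":-0.006,"claw":0.056}]'
python3 go.py .6365 .1115 .15 -  .445 .0069 .15 84.4 
```

```text
clock: 22.0
tcp_pos: [0.6364, 0.1117, 0.051]
orientation: [-0.724, -3.056, 0.0]
ft_force: [0.3, 0.0, -0.2]
width: 0.0751
gripper_force: 0.0
clock: 22.8
tcp_pos: [0.6352, 0.1118, 0.0594]
orientation: [-0.723, -3.054, 0.001]
ft_force: [-0.1, -0.1, -1.9]
width: 0.0634
gripper_force: 34.2
t22.8 p [0.6352 0.1118 0.0594] yaw 63.36 tilt [-0.0034 -0.0001] q [ 0.05  0.46  1.6   0.    1.09 -1.05] F [-0.1 -0.1 -1.9] w 0.0634 g 34.2
wz 0.0 d [ -1.    0.2 -90.6]
wz -21.0 d [ 180.4 -122.8    0.7]
```

```bash
python3 -m pendant '[{"wx":0,"wy":0,"wz":0,"dx":0,"dy":0,"dz":-0.01,"claw":0.056},{"wx":0,"wy":0,"wz":0,"dx":0,"dy":0,"dz":-0.014,"claw":0.056},{"wx":0,"wy":0,"wz":0,"dx":0,"dy":0,"dz":-0.016,"claw":0.056},{"wx":0,"wy":0,"wz":-3,"dx":0,"dy":0,"dz":-0.016,"claw":0.056},{"wx":0,"wy":0,"wz":-5,"dx":0,"dy":0,"dz":-0.014,"claw":0.056},{"wx":0,"wy":0,"wz":-5,"dx":0,"dy":0,"dz":-0.012,"claw":0.056},{"wx":0,"wy":0,"wz":-5,"dx":0,"dy":0,"dz":-0.006,"claw":0.056},{"wx":0,"wy":0,"wz":-3,"dx":0,"dy":0,"dz":0,"claw":0.056}]'
python3 -m pendant '[{"wx":0,"wy":0,"wz":0,"dx":0.01,"dy":-0.007,"dz":0,"claw":0.056},{"wx":0,"wy":0,"wz":0,"dx":0.02,"dy":-0.0135,"dz":0,"claw":0.056},{"wx":0,"wy":0,"wz":0,"dx":0.027,"dy":-0.018,"dz":0,"claw":0.056},{"wx":0,"wy":0,"wz":0,"dx":0.03,"dy":-0.0205,"dz":0,"claw":0.056},{"wx":0,"wy":0,"wz":0,"dx":0.03,"dy":-0.0205,"dz":0,"claw":0.056},{"wx":0,"wy":0,"wz":0,"dx":0.03,"dy":-0.0205,"dz":0,"claw":0.056},{"wx":0,"wy":0,"wz":0,"dx":0.022,"dy":-0.015,"dz":0,"claw":0.056},{"wx":0,"wy":0,"wz":0,"dx":0.01,"dy":-0.007,"dz":0,"claw":0.056}]'
python3 go.py .445 .0069 .06 84.4
```

```text
clock: 23.6
tcp_pos: [0.6381, 0.1119, 0.1523]
orientation: [0.149, 3.134, 0.001]
ft_force: [-0.4, -0.8, -1.9]
width: 0.0637
gripper_force: 34.2
clock: 24.4
tcp_pos: [0.4453, 0.0073, 0.1499]
orientation: [0.156, 3.137, -0.001]
ft_force: [-0.1, 0.1, -1.9]
width: 0.0634
gripper_force: 34.1
t24.4 p [0.4453 0.0073 0.1499] yaw 84.31 tilt [ 0.0011 -0.0004] q [-0.16 -0.13  2.07 -0.    1.19 -1.63] F [-0.1  0.1 -1.9] w 0.0634 g 34.1
wz -0.1 d [ 0.4 -0.4 89.9]
```

```bash
python3 -m pendant '[{"wx":0,"wy":0,"wz":0,"dx":0,"dy":0,"dz":0.008,"claw":0.056},{"wx":0,"wy":0,"wz":0,"dx":0,"dy":0,"dz":0.014,"claw":0.056},{"wx":0,"wy":0,"wz":0,"dx":0,"dy":0,"dz":0.016,"claw":0.056},{"wx":0,"wy":0,"wz":0,"dx":0,"dy":0,"dz":0.016,"claw":0.056},{"wx":0,"wy":0,"wz":0,"dx":0,"dy":0,"dz":0.014,"claw":0.056},{"wx":0,"wy":0,"wz":0,"dx":0,"dy":0,"dz":0.01,"claw":0.056},{"wx":0,"wy":0,"wz":0,"dx":0,"dy":0,"dz":0.006,"claw":0.056},{"wx":0,"wy":0,"wz":0,"dx":0,"dy":0,"dz":0.002,"claw":0.056}]'
python3 -m pendant '[{"wx":0,"wy":0,"wz":0,"dx":0,"dy":0,"dz":0.002,"claw":0.056},{"wx":0,"wy":0,"wz":0,"dx":0,"dy":0,"dz":0.002,"claw":0.056},{"wx":0,"wy":0,"wz":0,"dx":0,"dy":0,"dz":0.001,"claw":0.056},{"wx":0,"wy":0,"wz":0,"dx":0,"dy":0,"dz":0.001,"claw":0.056},{"wx":0,"wy":0,"wz":0,"dx":0,"dy":0,"dz":0.0005,"claw":0.056},{"wx":0,"wy":0,"wz":0,"dx":0,"dy":0,"dz":0,"claw":0.056},{"wx":0,"wy":0,"wz":0,"dx":0,"dy":0,"dz":0,"claw":0.056},{"wx":0,"wy":0,"wz":0,"dx":0,"dy":0,"dz":0,"claw":0.056}]'
python3 go.py .445 .0069 .055 84.4
```

```text
clock: 25.2
tcp_pos: [0.4468, 0.0082, 0.0623]
orientation: [-0.154, -3.137, -0.0]
ft_force: [-0.2, 0.0, -1.3]
width: 0.0631
gripper_force: 34.2
clock: 26.0
tcp_pos: [0.4468, 0.0079, 0.0568]
orientation: [0.155, 3.137, -0.0]
ft_force: [-3.4, -1.1, 5.6]
width: 0.0631
gripper_force: 35.1
t26.0 p [0.4468 0.0079 0.0568] yaw 84.36 tilt [ 0.0003 -0.0001] q [-0.16  0.03  2.13 -0.    0.99 -1.63] F [-3.4 -1.1  5.6] w 0.0631 g 35.1
wz -0.0 d [ 1.7 -1.2  1.8]
```

```bash
python3 -m pendant '[{"wx":0,"wy":0,"wz":0,"dx":0,"dy":0,"dz":0,"claw":0.065},{"wx":0,"wy":0,"wz":0,"dx":0,"dy":0,"dz":0,"claw":0.068},{"wx":0,"wy":0,"wz":0,"dx":0,"dy":0,"dz":0,"claw":0.075},{"wx":0,"wy":0,"wz":0,"dx":0,"dy":0,"dz":0,"claw":0.082},{"wx":0,"wy":0,"wz":0,"dx":0,"dy":0,"dz":0,"claw":0.085},{"wx":0,"wy":0,"wz":0,"dx":0,"dy":0,"dz":-0.004,"claw":0.085},{"wx":0,"wy":0,"wz":0,"dx":0,"dy":0,"dz":-0.01,"claw":0.085},{"wx":0,"wy":0,"wz":0,"dx":0,"dy":0,"dz":-0.016,"claw":0.085}]'
python3 -m pendant '[{"wx":0,"wy":0,"wz":0,"dx":0,"dy":0,"dz":-0.02,"claw":0.085},{"wx":0,"wy":0,"wz":0,"dx":0,"dy":0,"dz":-0.02,"claw":0.085},{"wx":0,"wy":0,"wz":5,"dx":0,"dy":0,"dz":-0.014,"claw":0.085},{"wx":0,"wy":0,"wz":8,"dx":0,"dy":0,"dz":-0.006,"claw":0.085},{"wx":0,"wy":0,"wz":8,"dx":0,"dy":0,"dz":0,"claw":0.085},{"wx":0,"wy":0,"wz":8,"dx":0,"dy":0,"dz":0,"claw":0.085},{"wx":0,"wy":0,"wz":8,"dx":0,"dy":0,"dz":0,"claw":0.085},{"wx":0,"wy":0,"wz":8,"dx":0,"dy":0,"dz":0,"claw":0.085}]'
python3 go.py .4393 -.169 .13 13.9
```

```text
clock: 26.8
tcp_pos: [0.4459, 0.0081, 0.0864]
orientation: [-0.154, -3.136, -0.0]
ft_force: [0.6, -1.0, -0.0]
width: 0.0853
gripper_force: 0.0
clock: 27.6
tcp_pos: [0.4469, 0.0079, 0.1473]
orientation: [1.351, 2.835, 0.0]
ft_force: [0.0, -0.2, 0.1]
width: 0.0845
gripper_force: 0.0
t27.6 p [0.4469 0.0079 0.1473] yaw 39.03 tilt [ 0.001  -0.0002] q [-0.16 -0.12  2.07 -0.    1.19 -0.84] F [ 0.  -0.2  0.1] w 0.0845 g 0.0
wz 25.1 d [-169.9  -49.9   17.3]
```

```bash
python3 -m pendant '[{"wx":0,"wy":0,"wz":8,"dx":0,"dy":0,"dz":0,"claw":0.085},{"wx":0,"wy":0,"wz":8,"dx":0,"dy":0,"dz":0,"claw":0.085},{"wx":0,"wy":0,"wz":7,"dx":0,"dy":0,"dz":0,"claw":0.085},{"wx":0,"wy":0,"wz":2,"dx":0,"dy":0,"dz":0,"claw":0.085},{"wx":0,"wy":0,"wz":0,"dx":-0.01,"dy":-0.003,"dz":0,"claw":0.085},{"wx":0,"wy":0,"wz":0,"dx":-0.02,"dy":-0.006,"dz":0,"claw":0.085},{"wx":0,"wy":0,"wz":0,"dx":-0.025,"dy":-0.007,"dz":0,"claw":0.085},{"wx":0,"wy":0,"wz":0,"dx":-0.025,"dy":-0.007,"dz":0,"claw":0.085}]' 40
python3 -m pendant '[{"wx":0,"wy":0,"wz":0,"dx":-0.025,"dy":-0.008,"dz":0,"claw":0.085},{"wx":0,"wy":0,"wz":0,"dx":-0.025,"dy":-0.008,"dz":0.003,"claw":0.085},{"wx":0,"wy":0,"wz":0,"dx":-0.02,"dy":-0.006,"dz":0.006,"claw":0.085},{"wx":0,"wy":0,"wz":0,"dx":-0.013,"dy":-0.004,"dz":0.006,"claw":0.085},{"wx":0,"wy":0,"wz":0,"dx":-0.006,"dy":-0.001,"dz":0.003,"claw":0.085},{"wx":0,"wy":0,"wz":0,"dx":0,"dy":0,"dz":0,"claw":0.085},{"wx":0,"wy":0,"wz":0,"dx":0,"dy":0,"dz":0,"claw":0.085},{"wx":0,"wy":0,"wz":0,"dx":0,"dy":0,"dz":0,"claw":0.085}]'
python3 - <<'E'
from workcell import vision; import cv2
c=vision.capture("scene"); cv2.imwrite("pics/s5.png",cv2.resize(c["img"][70:290,70:360,::-1],(790,600),interpolation=cv2.INTER_CUBIC))
E
python3 go.py .4393 -.169 .042 13.9
```

```text
clock: 28.4
tcp_pos: [0.4442, -0.0766, 0.147]
orientation: [1.923, 2.483, 0.0]
ft_force: [0.9, -0.8, 0.1]
width: 0.0848
gripper_force: 0.0
clock: 29.2
tcp_pos: [0.4403, -0.1674, 0.1285]
orientation: [1.925, 2.483, 0.0]
ft_force: [-0.5, 1.2, -0.3]
width: 0.0854
gripper_force: 0.0
t29.2 p [ 0.4403 -0.1675  0.1285] yaw 14.43 tilt [0.0002 0.    ] q [-0.53 -0.03  2.03  0.    1.14 -0.78] F [-0.1  0.5  0.1] w 0.0855 g 0.0
wz 0.5 d [-1.3 -1.4 86.5]
```

View pics/s5.png

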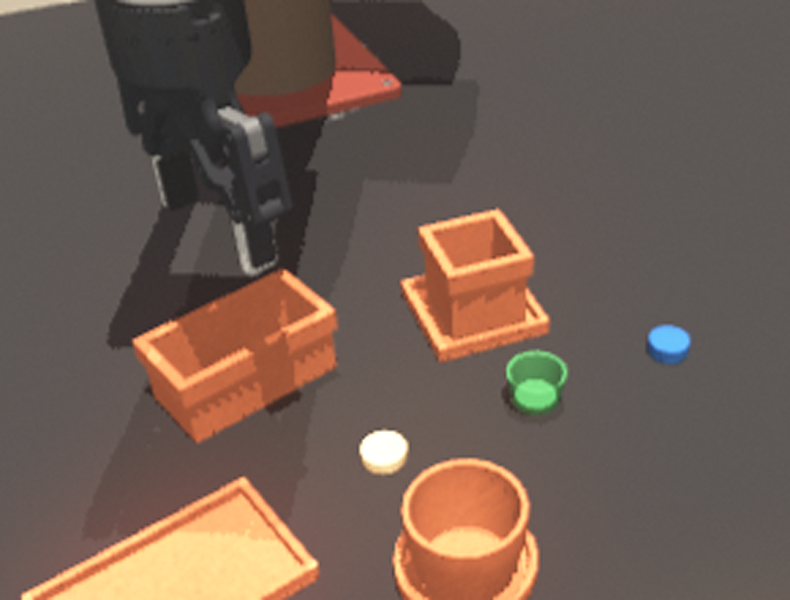

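The square pot sits square and flat in its tray at (478,300), and the jaws straddle the planter at (235,350). Now I'll grasp the planter.

```bash
python3 -m pendant '[{"wx":0,"wy":0,"wz":0.5,"dx":-0.0013,"dy":-0.0012,"dz":0.01,"claw":0.085},{"wx":0,"wy":0,"wz":0,"dx":0,"dy":0,"dz":0.016,"claw":0.085},{"wx":0,"wy":0,"wz":0,"dx":0,"dy":0,"dz":0.016,"claw":0.085},{"wx":0,"wy":0,"wz":0,"dx":0,"dy":0,"dz":0.016,"claw":0.085},{"wx":0,"wy":0,"wz":0,"dx":0,"dy":0,"dz":0.014,"claw":0.085},{"wx":0,"wy":0,"wz":0,"dx":0,"dy":0,"dz":0.01,"claw":0.085},{"wx":0,"wy":0,"wz":0,"dx":0,"dy":0,"dz":0.005,"claw":0.085},{"wx":0,"wy":0,"wz":0,"dx":0,"dy":0,"dz":0,"claw":0.075}]' 40
python3 -m pendant '[{"wx":0,"wy":0,"wz":0,"dx":0,"dy":0,"dz":0,"claw":0.068},{"wx":0,"wy":0,"wz":0,"dx":0,"dy":0,"dz":0,"claw":0.058},{"wx":0,"wy":0,"wz":0,"dx":0,"dy":0,"dz":0,"claw":0.056},{"wx":0,"wy":0,"wz":0,"dx":0,"dy":0,"dz":0,"claw":0.056},{"wx":0,"wy":0,"wz":0,"dx":0,"dy":0,"dz":0,"claw":0.056},{"wx":0,"wy":0,"wz":0,"dx":0,"dy":0,"dz":0,"claw":0.056},{"wx":0,"wy":0,"wz":0,"dx":0,"dy":0,"dz":-0.003,"claw":0.056},{"wx":0,"wy":0,"wz":0,"dx":0,"dy":0,"dz":-0.006,"claw":0.056}]'
python3 go.py .4393 -.169 .13 -  .5908 -.2605 .13 11.1 
```

```text
clock: 30.05
tcp_pos: [0.4388, -0.1693, 0.0406]
orientation: [-1.936, -2.472, 0.0]
ft_force: [-0.6, -0.4, 0.5]
width: 0.0748
gripper_force: 0.0
clock: 30.85
tcp_pos: [0.4383, -0.1691, 0.0496]
orientation: [-1.936, -2.471, 0.0]
ft_force: [-0.7, 0.5, -2.3]
width: 0.0634
gripper_force: 44.9
t30.9 p [ 0.4383 -0.1691  0.0496] yaw 13.86 tilt [-0.002   0.0012] q [-0.54  0.1   2.07  0.    0.98 -0.78] F [-0.7  0.5 -2.3] w 0.0634 g 44.9
wz 0.0 d [ -0.    0.9 -80.4]
wz 2.8 d [-119.   131.    -0.4]
```

```bash
python3 -m pendant '[{"wx":0,"wy":0,"wz":0,"dx":0,"dy":0,"dz":-0.01,"claw":0.056},{"wx":0,"wy":0,"wz":0,"dx":0,"dy":0,"dz":-0.014,"claw":0.056},{"wx":0,"wy":0,"wz":0,"dx":0,"dy":0,"dz":-0.016,"claw":0.056},{"wx":0,"wy":0,"wz":0,"dx":0,"dy":0,"dz":-0.016,"claw":0.056},{"wx":0,"wy":0,"wz":1,"dx":0,"dy":0,"dz":-0.014,"claw":0.056},{"wx":0,"wy":0,"wz":1.8,"dx":0,"dy":0,"dz":-0.008,"claw":0.056},{"wx":0,"wy":0,"wz":0,"dx":-0.005,"dy":0.0055,"dz":-0.002,"claw":0.056},{"wx":0,"wy":0,"wz":0,"dx":-0.01,"dy":0.011,"dz":0,"claw":0.056}]'
python3 -m pendant '[{"wx":0,"wy":0,"wz":0,"dx":-0.015,"dy":0.0165,"dz":0,"claw":0.056},{"wx":0,"wy":0,"wz":0,"dx":-0.018,"dy":0.02,"dz":0,"claw":0.056},{"wx":0,"wy":0,"wz":0,"dx":-0.018,"dy":0.02,"dz":0,"claw":0.056},{"wx":0,"wy":0,"wz":0,"dx":-0.018,"dy":0.02,"dz":0,"claw":0.056},{"wx":0,"wy":0,"wz":0,"dx":-0.016,"dy":0.017,"dz":0,"claw":0.056},{"wx":0,"wy":0,"wz":0,"dx":-0.011,"dy":0.012,"dz":0,"claw":0.056},{"wx":0,"wy":0,"wz":0,"dx":-0.006,"dy":0.007,"dz":0,"claw":0.056},{"wx":0,"wy":0,"wz":0,"dx":-0.002,"dy":0.002,"dz":0,"claw":0.056}]'
python3 - <<'E'
from workcell import vision; import cv2
c=vision.capture("scene"); cv2.imwrite("pics/s6.png",cv2.resize(c["img"][110:340,40:340,::-1],(780,598),interpolation=cv2.INTER_CUBIC))
E
python3 go.py .5908 -.2605 .05 11.1
```

```text
clock: 31.65
tcp_pos: [0.4585, -0.1813, 0.1309]
orientation: [1.995, 2.426, 0.0]
ft_force: [-0.3, 0.2, -1.8]
width: 0.0632
gripper_force: 45.0
clock: 32.45
tcp_pos: [0.591, -0.2617, 0.1296]
orientation: [-1.996, -2.425, 0.0]
ft_force: [0.2, -0.0, -2.4]
width: 0.063
gripper_force: 44.9
t32.5 p [ 0.5908 -0.2615  0.1297] yaw 11.08 tilt [-0.0006  0.0004] q [-0.54  0.37  1.57  0.    1.21 -0.73] F [-0.9  0.5 -2.5] w 0.0631 g 44.9
wz -0.0 d [ 1.   0.2 79.7]
```

View pics/s6.png

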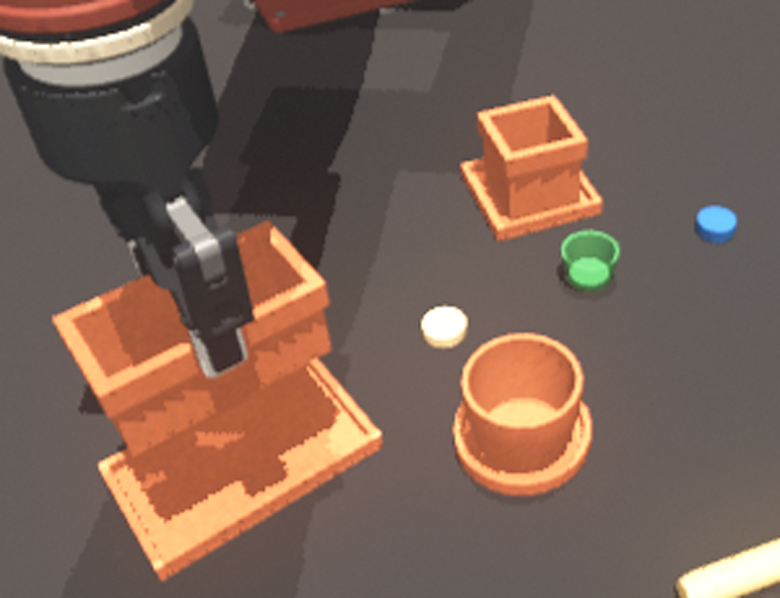

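The planter hangs level over its tray at (240,475). I'll lower it.

```bash
python3 -m pendant '[{"wx":0,"wy":0,"wz":0,"dx":0.001,"dy":0,"dz":0.008,"claw":0.056},{"wx":0,"wy":0,"wz":0,"dx":0,"dy":0,"dz":0.013,"claw":0.056},{"wx":0,"wy":0,"wz":0,"dx":0,"dy":0,"dz":0.014,"claw":0.056},{"wx":0,"wy":0,"wz":0,"dx":0,"dy":0,"dz":0.014,"claw":0.056},{"wx":0,"wy":0,"wz":0,"dx":0,"dy":0,"dz":0.012,"claw":0.056},{"wx":0,"wy":0,"wz":0,"dx":0,"dy":0,"dz":0.009,"claw":0.056},{"wx":0,"wy":0,"wz":0,"dx":0,"dy":0,"dz":0.005,"claw":0.056},{"wx":0,"wy":0,"wz":0,"dx":0,"dy":0,"dz":0.002,"claw":0.056}]'
python3 -m pendant '[{"wx":0,"wy":0,"wz":0,"dx":0,"dy":0,"dz":0.002,"claw":0.056},{"wx":0,"wy":0,"wz":0,"dx":0,"dy":0,"dz":0.002,"claw":0.056},{"wx":0,"wy":0,"wz":0,"dx":0,"dy":0,"dz":0.001,"claw":0.056},{"wx":0,"wy":0,"wz":0,"dx":0,"dy":0,"dz":0.0005,"claw":0.056},{"wx":0,"wy":0,"wz":0,"dx":0,"dy":0,"dz":0,"claw":0.056},{"wx":0,"wy":0,"wz":0,"dx":0,"dy":0,"dz":0,"claw":0.056},{"wx":0,"wy":0,"wz":0,"dx":0,"dy":0,"dz":0,"claw":0.056},{"wx":0,"wy":0,"wz":0,"dx":0,"dy":0,"dz":0,"claw":0.056}]'
python3 go.py .5908 -.2605 .045 11.1
```

```text
clock: 33.3
tcp_pos: [0.5902, -0.2602, 0.0525]
orientation: [-1.996, -2.424, 0.0]
ft_force: [1.0, 0.6, -1.6]
width: 0.0634
gripper_force: 44.9
clock: 34.1
tcp_pos: [0.5905, -0.2604, 0.0479]
orientation: [1.997, 2.425, -0.0]
ft_force: [-0.4, 0.5, -2.1]
width: 0.0629
gripper_force: 44.9
t34.1 p [ 0.5905 -0.2604  0.0479] yaw 11.06 tilt [ 0.0001 -0.0001] q [-0.54  0.47  1.61 -0.    1.07 -0.73] F [-0.4  0.5 -2.1] w 0.0629 g 44.9
wz -0.0 d [-0.1  0.3  2.9]
```

```bash
python3 -m pendant '[{"wx":0,"wy":0,"wz":0,"dx":0,"dy":0,"dz":0.0005,"claw":0.056},{"wx":0,"wy":0,"wz":0,"dx":0,"dy":0,"dz":0.0005,"claw":0.056},{"wx":0,"wy":0,"wz":0,"dx":0,"dy":0,"dz":0.0005,"claw":0.056},{"wx":0,"wy":0,"wz":0,"dx":0,"dy":0,"dz":0,"claw":0.056},{"wx":0,"wy":0,"wz":0,"dx":0,"dy":0,"dz":0,"claw":0.056},{"wx":0,"wy":0,"wz":0,"dx":0,"dy":0,"dz":0,"claw":0.056},{"wx":0,"wy":0,"wz":0,"dx":0,"dy":0,"dz":0,"claw":0.056},{"wx":0,"wy":0,"wz":0,"dx":0,"dy":0,"dz":0,"claw":0.056}]'
python3 -m pendant '[{"wx":0,"wy":0,"wz":0,"dx":0,"dy":0,"dz":0.0005,"claw":0.056},{"wx":0,"wy":0,"wz":0,"dx":0,"dy":0,"dz":0.0003,"claw":0.056},{"wx":0,"wy":0,"wz":0,"dx":0,"dy":0,"dz":0,"claw":0.056},{"wx":0,"wy":0,"wz":0,"dx":0,"dy":0,"dz":0,"claw":0.056},{"wx":0,"wy":0,"wz":0,"dx":0,"dy":0,"dz":0,"claw":0.056},{"wx":0,"wy":0,"wz":0,"dx":0,"dy":0,"dz":0,"claw":0.056},{"wx":0,"wy":0,"wz":0,"dx":0,"dy":0,"dz":0,"claw":0.056},{"wx":0,"wy":0,"wz":0,"dx":0,"dy":0,"dz":0,"claw":0.056}]'
```

```text
clock: 34.9
tcp_pos: [0.5905, -0.2604, 0.0463]
orientation: [1.997, 2.425, 0.0]
ft_force: [0.1, -0.1, -2.1]
width: 0.063
gripper_force: 45.0
clock: 35.7
tcp_pos: [0.5905, -0.2604, 0.0461]
orientation: [1.997, 2.425, -0.0]
ft_force: [-3.3, 2.4, 4.5]
width: 0.0634
gripper_force: 45.7
```

It has touched down. I'll release it, back away and check.

```bash
python3 -m pendant '[{"wx":0,"wy":0,"wz":0,"dx":0,"dy":0,"dz":0,"claw":0.065},{"wx":0,"wy":0,"wz":0,"dx":0,"dy":0,"dz":0,"claw":0.068},{"wx":0,"wy":0,"wz":0,"dx":0,"dy":0,"dz":0,"claw":0.075},{"wx":0,"wy":0,"wz":0,"dx":0,"dy":0,"dz":0,"claw":0.082},{"wx":0,"wy":0,"wz":0,"dx":0,"dy":0,"dz":0,"claw":0.085},{"wx":0,"wy":0,"wz":0,"dx":0,"dy":0,"dz":-0.004,"claw":0.085},{"wx":0,"wy":0,"wz":0,"dx":0,"dy":0,"dz":-0.01,"claw":0.085},{"wx":0,"wy":0,"wz":0,"dx":0,"dy":0,"dz":-0.016,"claw":0.085}]'
python3 -m pendant '[{"wx":0,"wy":0,"wz":0,"dx":0,"dy":0,"dz":-0.025,"claw":0.085},{"wx":0,"wy":0,"wz":0,"dx":0,"dy":0,"dz":-0.03,"claw":0.085},{"wx":0,"wy":0,"wz":0,"dx":0,"dy":0,"dz":-0.03,"claw":0.085},{"wx":0,"wy":0,"wz":0,"dx":0,"dy":0,"dz":-0.03,"claw":0.085},{"wx":0,"wy":0,"wz":0,"dx":0,"dy":-0.02,"dz":-0.03,"claw":0.085},{"wx":0,"wy":0,"wz":0,"dx":0,"dy":-0.03,"dz":-0.02,"claw":0.085},{"wx":0,"wy":0,"wz":0,"dx":0,"dy":-0.03,"dz":0,"claw":0.085},{"wx":0,"wy":0,"wz":0,"dx":0,"dy":-0.02,"dz":0,"claw":0.085}]'
python3 - <<'E'
from workcell import vision; import cv2
for n in("scene","top"):
    c=vision.capture(n); cv2.imwrite(f"pics/{n}7.png",cv2.resize(c["img"][:,:,::-1],(800,600),interpolation=cv2.INTER_CUBIC))
E
```

```text
clock: 36.5
tcp_pos: [0.5899, -0.26, 0.0756]
orientation: [-1.996, -2.424, 0.0]
ft_force: [-0.6, -1.2, 0.0]
width: 0.0851
gripper_force: 0.0
clock: 37.3
tcp_pos: [0.4915, -0.2803, 0.2437]
orientation: [1.995, 2.422, -0.0]
ft_force: [1.3, -0.1, -0.6]
width: 0.0853
gripper_force: 0.0
```

View pics/scene7.png

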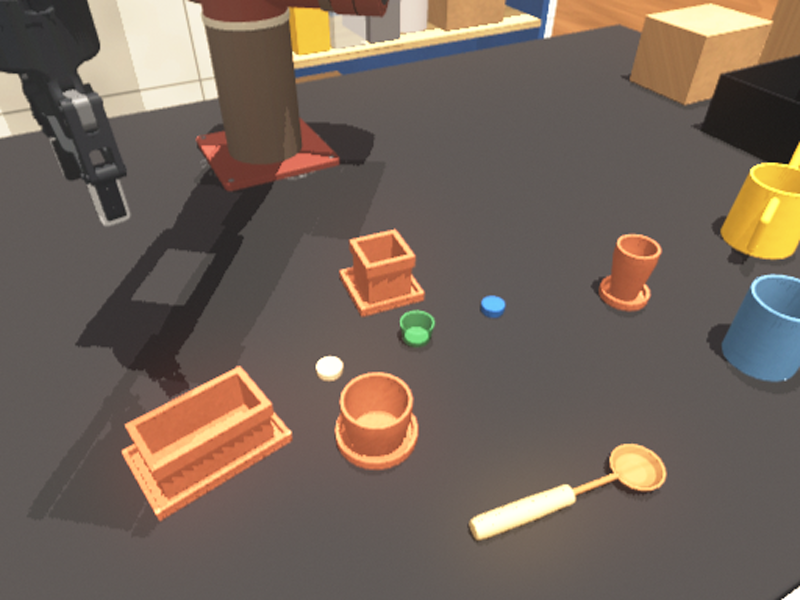

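View pics/top7.png

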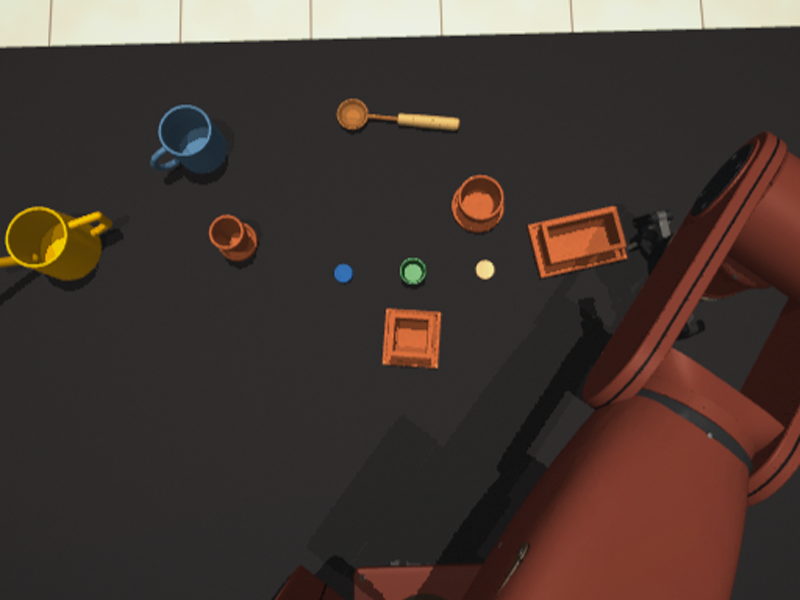

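All four pots are upright in their own trays: tall (628,290), wide (376,420), square (381,272) and oblong (205,440) in the scene view. The green cup is unmoved at (412,271) in the top view, and the gripper is clear.

```bash
python3 -m pendant '[{"wx":0,"wy":0,"wz":0,"dx":0,"dy":0,"dz":0,"claw":0.085},{"wx":0,"wy":0,"wz":0,"dx":0,"dy":0,"dz":0,"claw":0.085},{"wx":0,"wy":0,"wz":0,"dx":0,"dy":0,"dz":0,"claw":0.085},{"wx":0,"wy":0,"wz":0,"dx":0,"dy":0,"dz":0,"claw":0.085},{"wx":0,"wy":0,"wz":0,"dx":0,"dy":0,"dz":0,"claw":0.085},{"wx":0,"wy":0,"wz":0,"dx":0,"dy":0,"dz":0,"claw":0.085},{"wx":0,"wy":0,"wz":0,"dx":0,"dy":0,"dz":0,"claw":0.085},{"wx":0,"wy":0,"wz":0,"dx":0,"dy":0,"dz":0,"claw":0.085}]'; python3 -c "from workcell import job; print(job.sign_off())"
```

```text
clock: 38.2
tcp_pos: [0.4923, -0.2795, 0.2404]
orientation: [-1.997, -2.425, -0.0]
ft_force: [0.4, 0.9, -0.5]
width: 0.0849
gripper_force: 0.0
the job is handed in; nothing more can be done
None
```

All four pots stand upright and flat in their matching trays, placed in the order asked, the green cup was not moved, and the job was handed in at about 38 s; sign-off returned no verdict.

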